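Turn the test amplifier onto its feet beneath the instrument shelf

ROBOT

A 6-joint arm with a two-finger parallel gripper is mounted at the origin on a cart in front of the work surface, level with it; the furniture and walls round the work are solid. World frame = base frame: x ahead of the robot, y to its left, z up, the work surface at z = 0. Lengths are in m, angles in rad, forces in N, time in s.
With the tool pointing down it reaches from about 0.35 to 0.85 m from the base axis. Payload 8.1 kg.
Tool frame: the origin (TCP) lies midway between the tips of the shut fingers; the grasp point (between the pads) lies 19 mm behind it; z points along the fingers, y is the line along which they close (so a half turn about z gives the same grasp; the last joint's range is limited). The gripper opens to 85 mm and grips with 20 to 120 N. Pads are 22 mm wide; open, the fingers measure 114 mm over their backs; the gripper's body (76 mm by 85 mm) begins 54 mm behind the grasp point. The pads swing forward as they close: fully open they stand 13 mm farther back than shut.
Start: joints at [1.104, 0.13, 1.488, -0, 1.523, -0.085], TCP at [0.224, 0.557, 0.231] pointing down, gripper open.
Joint ranges: [-2.96, 2.96], [-0.89, 2.26], [0.02, 2.5], [-1.34, 4.48], [0, 2.73], [-2.66, 2.66]. Speed limits (rad/s): [2.39, 2.39, 2.79, 3.14, 3.14, 3.14].

INTERFACE

Orientations are given as a unit quaternion [x, y, z, w].
In Python, from bench import env, cams, job gives the robot as it stands. The module is installed in compiled form; this text tells all that it offers.
- The arm moves only by the tool servo_tool, never from a script. Its argument "plan" is a list of rows, each a list of 7 numbers: the shift along the tool's x, y, z each as a share of 150 mm, from -1 to 1, then the turn, a rotation vector about the tool's x, y, z each as a share of 30 degrees, from -1 to 1, then the opening, from -1 (shut) to 1 (fully open), so that 0 is half open. In form: [[dx, dy, dz, wx, wy, wz, hand], ...]. A call has 1 to 12 rows; each row is the pose to reach, as a shift and turn from the pose commanded when the call began, along the tool's axes at that moment; what a row does not reach only later rows make up. A row lasts 1/12 s, in which the tool goes at most 41.7 mm and 7.16 degrees, less where a joint would pass 70% of its speed; a pose out of reach is approached as far as the arm can. A call with a number of a shift or a turn outside -1 to 1 is refused whole. A call with a gripper value outside its range is refused whole. The fingers move at their own pace and stop on an object; "newtons" is the grip in N (left out, the last holds). Time passes only in rows, so rows that repeat a pose let the fingers close. It gives the time, the measured TCP pose, the force, the opening and the grip force at its end, in the units of the state.
- env.read_state(): the state, without advancing time (a new reading comes with each control period).
- cams.capture(name): name is "side" or "top"; returns a dict with "image" (420x560x3 uint8, red, green, blue), "range_z" (420x560 float32, m along the optical axis (not along the pixel's ray), 0 where there is no reading), "mtx" (3x3 intrinsics, pixels), "rvec" (rotation vector, rad) and "tvec" (3), from world to camera coordinates, as OpenCV has them. Camera axes: x right, y down, z forward; pixel columns grow to the right and rows downward; lengths in m; the calibration is good to about 2 mm. A picture is of the moment at which its call begins.
- job.sign_off(): hands the job in; it is judged then, once.
The state is a dict: "t": time; "qpos": joint angles; "qd": joint speeds; "joint_efforts": joint torques, N m; "ee_pos": TCP position; "tcp_rot": TCP orientation; "contact_force": force on the tool from outside, world axes, zero at the start; "torque": the same for the moment, N m; "width": finger opening in m; "finger_force": force on a finger pad.
Only numpy, scipy, OpenCV 4.12 (cv2) and the standard library are available. Lean on these libraries where they do the work, as an engineer would, in place of code of your own. Each camera call takes 0.05 s, during which the arm holds its last target. There are 200 camera calls.

TASK

The bottom cover is back on the small test amplifier, which still lies upside down with its back end under the low instrument shelf. Fold its wire stand flat against the underside, then turn the amplifier over onto its feet, front still towards you, and slide it straight back until its back meets the stop rail. Do the turning where it is: keep its back end beneath the shelf, let it down gently rather than letting it slam over, and neither knock the shelf board nor shift the screwdriver and side cutters lying about.

Things in the scene. Friction and masses are not known exactly. Their poses are not given: they have to be found in the camera images.
- amplifier: loose grey metal housing with aluminium front, about 0.6 kg: 204 (x) x 100 (y) x 46 mm box plus four 8 mm rubber feet. Origin mid-envelope: front at own x -104, back +100, sides y +-50, feet z -27, top cover z +27 mm. Own x runs front to back, z feet to top. It starts on its top cover (z down), front to the robot; it also stands safely on a side. Front knobs stand out up to 11 mm.
- amplifier_handle (a point): the middle of the front handle's round steel bar, 10 mm thick, which runs along the amplifier's y in front of the panel; own axes as the amplifier's. 72 mm of bar is clear between the two end arms; 55 mm is clear between bar and front panel. It lies at x = -164 mm, y = 0, z = 0 in the amplifier.
- amplifier_back (a point): the middle of the amplifier's back, at x = +100 mm, y = 0, z = 0 in the amplifier
- wire_stand (a joint): fold-out stand on the underside near the front: U of 5 mm wire, 60 mm wide, 43 mm from hinge to cross-bar; hinge along the amplifier's y at x -88, z -22 mm. rad: 0 = flat on the underside, cross-bar towards the back, lower than the feet; 1.57 = straight out; at most 1.95. Stiff: stays where left, about 1 N at the cross-bar moves it.
- wire_stand_bar (a point): the middle of the wire stand's cross-bar
- shelf_stand: the fixed low shelf. Origin on the desk below the middle of the board; x from its open front to its back, y to the left. Four 18 mm posts centred at x = +-88, y = +-122 mm, with foot rails along x. Wooden stop rail on the desk across the back: its front face at x = +60 mm, 26 mm high.
- shelf_board: the plywood board of the shelf, 200 mm (x) by 266 mm (y) by 18 mm, front edge at x = -100 mm of the shelf; its underside is 140 mm above the desk. Origin at the board's middle, 149 mm above the desk. Things stand on it up to 0.37 m above the desk. To its right front a guitar's fixed head lies on the desk, 0.1 m high (x under 0.47, y under -0.08 m).
- screwdriver: a loose screwdriver with an amber handle, 145 mm, lying on the desk; to be left alone
- cutter: loose side cutters with blue handles, 150 mm, lying on the desk; to be left alone

How it is judged:
By the outcome, as a careful person would: the job done as asked, in the order asked, and still so for the second after the job is handed in, with the robot touching nothing.
It also fails if it takes over 72 s, if anything falls off the work surface, if the arm or the gripper's body presses on something with over 40 N, if the wrist force passes 120 N, or if a joint passes its speed limit or range.

## Working session

There is one attempt and no reset: what is moved stays moved. The work goes in short steps, Python scripts to look and compute and a tool call to move; the robot and the scene stay as the last step left them, time stands still between calls to the robot, and variables do not carry over. Pictures are saved under pics/ and viewed, at most 10 in all, crops included, and the job is handed in when it is done.

Besides the shell and the picture viewer there is one more tool, called after "Emit:" as name([rows], argument=value, ...), one row to a line, values as JSON. servo_tool: Moves the arm, as the interface text tells. Shift numbers are shares of 150 mm and turn numbers shares of 30 degrees, none past 1 either way. Its arguments: {"type":"object","properties":{"plan":{"type":"array"},"newtons":{"type":"number"}},"required":["plan"]}

```bash
mkdir -p pics; python3 - <<'E'
from bench import env,cams,job
import cv2,numpy as np
s=env.read_state();print(s)
for n in("top","side"):
    c=cams.capture(n);cv2.imwrite(f"pics/{n}0.png",c["image"][:,:,::-1]);np.savez(f"{n}0.npz",**c)
    R=cv2.Rodrigues(c["rvec"])[0];print(n,-R.T@c["tvec"].ravel(),R[2],c["mtx"][0])
E
```

```text
{'t': 0.0, 'qpos': array([ 1.10358700e+00,  1.31133028e-01,  1.48929854e+00,  5.46396147e-06,
        1.52302161e+00, -8.54290525e-02]), 'qd': array([-0.0014217 ,  0.00030192,  0.00024629, -0.00019385, -0.00030492,
        0.00063722]), 'joint_efforts': array([ 7.15033966e-04, -5.69367313e+01, -5.00575376e+01, -2.08996385e-04,
        1.38986195e-02,  3.61900914e-05]), 'ee_pos': array([0.22328289, 0.5562996 , 0.23025068]), 'tcp_rot': array([ 1.89732985e-01,  9.81835286e-01, -8.94229389e-04, -2.56415959e-04]), 'contact_force': array([-0.56015515,  0.01890831, -0.56839482]), 'torque': array([-0.00139888, -0.02571128, -0.00673647]), 'finger_force': 0.0, 'width': 0.08554223549917313}
top [0.46866466 0.17313987 1.12865903] [ 0.12097039 -0.00256177 -0.99265281] [463.89717782   0.         281.52489956]
side [-0.02247213 -0.44657065  0.53153522] [ 0.63991329  0.62107715 -0.45251979] [446.85074128   0.         279.73679294]
```

View pics/top0.png

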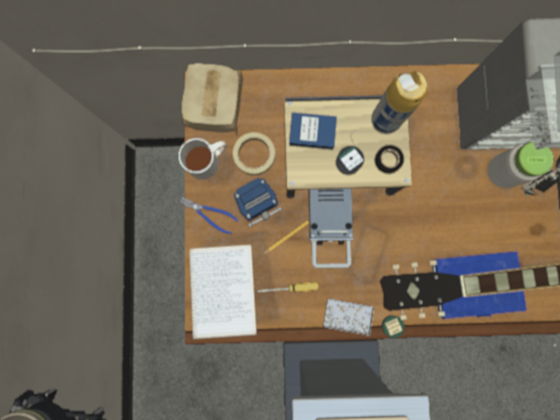

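View pics/side0.png

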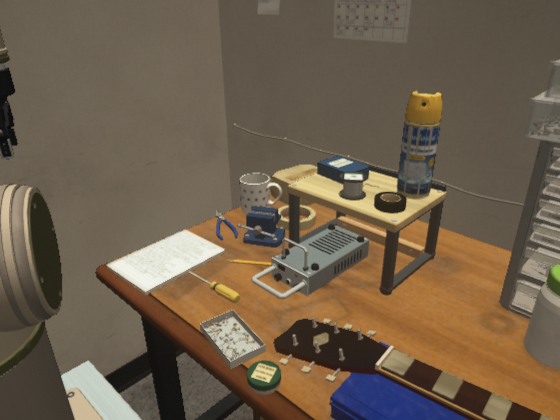

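The top view shows the amplifier at cols 310-352, rows 188-240, with its handle bar at about row 265. The shelf front edge is at row 187, the screwdriver at (290,288) and the cutters at (210,215). In the side view the stand is up near (300,240). I'll measure these next.

```bash
cat > h.py <<'E'
import cv2,numpy as np
from bench import env,cams
def cloud(c):
    R=cv2.Rodrigues(c["rvec"])[0];z=c["range_z"].astype(float)
    v,u=np.mgrid[:z.shape[0],:z.shape[1]]
    K=c["mtx"];p=np.stack([(u-K[0,2])/K[0,0]*z,(v-K[1,2])/K[1,1]*z,z],-1)-c["tvec"].ravel()
    w=p@R; w[z==0]=np.nan
    return w
def ray(c,u,v,h):
    R=cv2.Rodrigues(c["rvec"])[0];o=-R.T@c["tvec"].ravel()
    K=c["mtx"];d=R.T@np.array([(u-K[0,2])/K[0,0],(v-K[1,2])/K[1,1],1]);return o+d*(h-o[2])/d[2]
E
python3 - <<'E'
from h import *
np.set_printoptions(precision=3,suppress=True)
T=dict(np.load("top0.npz"));S=dict(np.load("side0.npz"))
a=cloud(T);b=cloud(S)
print("row-wise col 331 top");
for r in range(180,272,4): print(r,a[r,331],a[r,322])
for uv in [(286,187),(411,187),(287,99),(409,99)]: print("shelf corner",ray(T,*uv,0.158))
# amp top-surface points (underside at z~.046)
m=(a[...,2]>.040)&(a[...,2]<.075)
m[:, :300]=0;m[:,360:]=0;m[:186]=0;m[270:]=0
pts=a[m&(a[...,2]<.052)];print(len(pts),cv2.minAreaRect(pts[:,:2].astype(np.float32)),np.median(pts[:,2]))
ii=np.argwhere(m)
for hb in np.unique(ii[:,0])[::3]:
    k=ii[ii[:,0]==hb][:,1];print(hb,k.min(),k.max(),a[hb,k.min()],a[hb,k.max()])
st=a[(a[...,2]>.06)&m];print("stand top",st[:30])
out=[]
for n,c,box in(("t",T,(290,180,80,100)),("s",S,(240,210,140,100))):
    x,y,w,h=box;out.append(cv2.resize(c["image"][y:y+h,x:x+w,::-1],(w*4,h*4) if n=="s" else (240,300),interpolation=2))
cv2.imwrite("pics/z.png",np.hstack([cv2.copyMakeBorder(out[0],0,100,0,0,0),out[1]]))
E
```

```text
row-wise col 331 top
180 [0.64  0.064 0.159] [0.64  0.083 0.158]
184 [0.631 0.065 0.16 ] [0.632 0.083 0.154]
188 [0.623 0.064 0.155] [0.623 0.084 0.156]
192 [0.63  0.053 0.048] [0.631 0.074 0.047]
196 [0.621 0.053 0.045] [0.622 0.074 0.044]
200 [0.612 0.053 0.041] [0.612 0.075 0.046]
204 [0.603 0.053 0.042] [0.603 0.075 0.044]
208 [0.592 0.055 0.049] [0.593 0.075 0.046]
212 [0.583 0.055 0.045] [0.584 0.076 0.045]
216 [0.574 0.055 0.044] [0.574 0.076 0.047]
220 [0.565 0.055 0.043] [0.565 0.076 0.041]
224 [0.555 0.056 0.046] [0.556 0.077 0.044]
228 [0.546 0.056 0.045] [0.546 0.077 0.046]
232 [0.533 0.062 0.094] [0.534 0.082 0.091]
236 [0.527 0.057 0.046] [0.528 0.078 0.044]
240 [0.518 0.057 0.039] [0.518 0.078 0.045]
244 [0.51  0.053 0.003] [0.51  0.076 0.011]
248 [ 0.501  0.053 -0.001] [ 0.501  0.075 -0.004]
252 [ 0.491  0.053 -0.003] [ 0.492  0.075 -0.003]
256 [ 0.481  0.054 -0.003] [0.482 0.076 0.003]
260 [ 0.472  0.054 -0.002] [0.472 0.076 0.   ]
264 [0.462 0.058 0.029] [0.463 0.079 0.024]
268 [0.452 0.055 0.002] [0.453 0.077 0.002]
shelf corner [0.627 0.16  0.158]
shelf corner [ 0
[... 530 characters left out ...]
2]
207 310 350 [0.596 0.104 0.047] [0.594 0.009 0.043]
210 310 351 [0.59  0.104 0.042] [0.587 0.007 0.045]
213 310 351 [0.583 0.104 0.041] [0.58  0.008 0.045]
216 310 351 [0.575 0.104 0.045] [0.573 0.008 0.043]
219 310 351 [0.569 0.104 0.041] [0.566 0.008 0.042]
222 310 352 [0.561 0.105 0.043] [0.559 0.006 0.043]
225 310 352 [0.554 0.105 0.046] [0.552 0.006 0.041]
228 311 352 [0.547 0.103 0.043] [0.545 0.006 0.04 ]
231 310 352 [0.54  0.105 0.042] [0.537 0.007 0.045]
234 310 352 [0.533 0.106 0.042] [0.53  0.007 0.043]
237 310 351 [0.526 0.106 0.041] [0.523 0.01  0.045]
240 310 330 [0.519 0.106 0.043] [0.518 0.059 0.044]
stand top [[0.534 0.088 0.064]
 [0.531 0.028 0.074]
 [0.531 0.026 0.074]]
```

View pics/z.png

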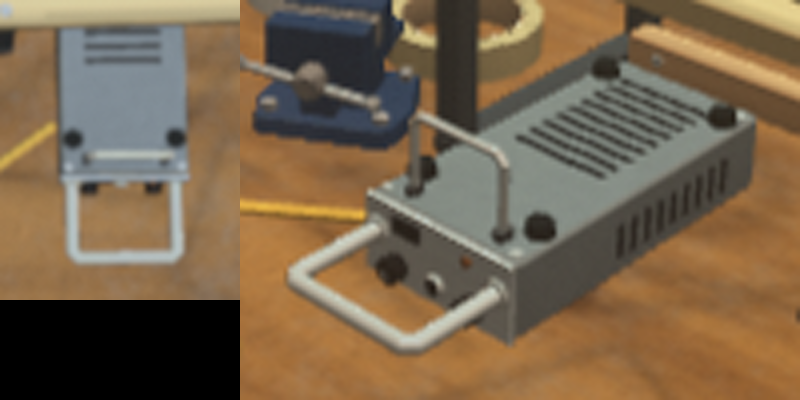

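Close-up: the stand is up, leaning slightly forward of straight out, and the amplifier's back is under the shelf. The handle bar is at about x 0.4625 and the amp axis at y≈0.056. First the stand gets pushed back, so I'll approach with the fingers shut and the tool pitched forward.

```bash
cat >> h.py <<'E'
from scipy.spatial.transform import Rotation as Ro
def rot(p,phi=0,yaw=0):
    p=np.radians(p);a=np.array([np.cos(p),0,-np.sin(p)]);y=np.array([0,1,0.])
    B=np.stack([np.cross(y,a),y,a],1)
    return Ro.from_euler('z',yaw,degrees=True)*Ro.from_matrix(B)*Ro.from_euler('z',phi,degrees=True)
def plan(calls,pos=None,R=None):
    """calls: list of lists of (x,y,z,R) ; prints rows, chained"""
    s=env.read_state()
    if pos is None: pos=s["ee_pos"];R=Ro.from_quat(s["tcp_rot"])
    for c in calls:
        print("call")
        for t in c:
            d=R.inv().apply(np.array(t[:3])-pos)/.15; w=(R.inv()*t[3]).as_rotvec(degrees=True)/30
            print("  ",np.round(np.r_[d,w],3).tolist())
        pos=np.array(c[-1][:3]);R=c[-1][3]
def st():
    s=env.read_state();R=Ro.from_quat(s["tcp_rot"]);np.set_printoptions(precision=3,suppress=True)
    print(s["t"],s["ee_pos"],"q",s["qpos"],"F",s["contact_force"],"w",s["width"],s["finger_force"],"a",R.as_matrix()[:,2],"y",R.as_matrix()[:,1])
E
python3 - <<'E'
from h import *
R0=Ro.from_quat(env.read_state()["tcp_rot"]);R=rot(70)
plan([[(.30,.41,.2,R0)],[(.38,.24,.17,R0)],[(.44,.11,.15,R0)],[(.49,.057,.11,R)]])
E
```

```text
call
   [-0.838, -0.714, 0.203, 0.0, 0.0, 0.0]
call
   [-0.917, -0.853, 0.201, 0.0, 0.0, 0.0]
call
   [-0.694, -0.655, 0.134, 0.0, 0.0, 0.0]
call
   [-0.441, -0.203, 0.267, -0.13, -0.659, -0.721]
```

Emit:
servo_tool([
  [-0.84,-0.71,0.2,0,0,0,-1],
  [-0.84,-0.71,0.2,0,0,0,-1],
  [-0.84,-0.71,0.2,0,0,0,-1],
  [-0.84,-0.71,0.2,0,0,0,-1],
  [-0.84,-0.71,0.2,0,0,0,-1],
])

```text
t: 0.52
ee_pos: [0.3025, 0.4049, 0.1985]
tcp_rot: [0.192, 0.981, -0.003, -0.0]
contact_force: [0.0, -1.0, -0.2]
width: 0.0257
finger_force: 0.0
```

Emit:
servo_tool([
  [-0.92,-0.85,0.2,0,0,0,-1],
  [-0.92,-0.85,0.2,0,0,0,-1],
  [-0.92,-0.85,0.2,0,0,0,-1],
  [-0.92,-0.85,0.2,0,0,0,-1],
  [-0.92,-0.85,0.2,0,0,0,-1],
])

```text
t: 0.93
ee_pos: [0.3818, 0.2379, 0.1702]
tcp_rot: [0.19, 0.982, -0.001, -0.0]
contact_force: [0.4, -0.1, 0.3]
width: 0.0001
finger_force: 0.0
```

Emit:
servo_tool([
  [-0.69,-0.65,0.13,0,0,0,-1],
  [-0.69,-0.65,0.13,0,0,0,-1],
  [-0.69,-0.65,0.13,0,0,0,-1],
  [-0.69,-0.65,0.13,0,0,0,-1],
  [-0.69,-0.65,0.13,0,0,0,-1],
])

```text
t: 1.35
ee_pos: [0.4417, 0.1087, 0.1508]
tcp_rot: [0.192, 0.981, -0.001, -0.0]
contact_force: [-0.2, 0.1, 0.1]
width: -0.0001
finger_force: 0.0
```

Emit:
servo_tool([
  [-0.44,-0.2,0.2,-0.13,-0.66,-0.72,-1],
  [-0.44,-0.2,0.2,-0.13,-0.66,-0.72,-1],
  [-0.44,-0.2,0.2,-0.13,-0.66,-0.72,-1],
  [-0.44,-0.2,0.2,-0.13,-0.66,-0.72,-1],
  [-0.44,-0.2,0.2,-0.13,-0.66,-0.72,-1],
  [-0.44,-0.2,0.2,-0.13,-0.66,-0.72,-1],
])

```text
t: 1.85
ee_pos: [0.4895, 0.0604, 0.1209]
tcp_rot: [0.001, 0.985, 0.001, 0.173]
contact_force: [0.8, -0.6, -0.3]
width: 0.0001
finger_force: 0.0
```

```bash
python3 - <<'E'
from h import *
st();R=rot(70)
plan([[(.495,.057,.078,R)],[(.51,.057,.078,R),(.53,.057,.078,R),(.55,.057,.078,R)],[(.54,.057,.08,R),(.54,.057,.115,R),(.575,.057,.115,R)],[(.577,.057,.09,R),(.577,.057,.07,R),(.577,.057,.054,R)]])
E
```

```text
1.85 [0.49  0.06  0.121] q [ 0.023 -0.441  2.246 -0.008  0.989 -1.542] F [ 0.767 -0.578 -0.339] w 7.946693178211792e-05 0.0 a [ 0.341  0.002 -0.94 ] y [0.002 1.    0.002]
call
   [0.063, -0.023, 0.281, 0.003, -0.002, -0.005]
call
   [-0.094, 0.0, 0.034, 0.0, 0.0, 0.0]
   [-0.219, 0.0, 0.08, 0.0, 0.0, 0.0]
   [-0.345, 0.0, 0.125, 0.0, 0.0, 0.0]
call
   [0.058, 0.0, -0.035, 0.0, 0.0, 0.0]
   [-0.022, 0.0, -0.255, 0.0, 0.0, 0.0]
   [-0.241, 0.0, -0.175, 0.0, 0.0, 0.0]
call
   [0.044, 0.0, 0.161, 0.0, 0.0, 0.0]
   [0.09, 0.0, 0.286, 0.0, 0.0, 0.0]
   [0.127, 0.0, 0.387, 0.0, 0.0, 0.0]
```

Emit:
servo_tool([
  [0.06,-0.02,0.28,0,0,0,-1],
  [0.06,-0.02,0.28,0,0,0,-1],
  [0.06,-0.02,0.28,0,0,0,-1],
])

```text
t: 2.1
ee_pos: [0.4958, 0.0574, 0.0777]
tcp_rot: [0.001, 0.985, 0.001, 0.171]
contact_force: [-0.3, -0.5, 0.7]
width: -0.0002
finger_force: 0.0
```

Emit:
servo_tool([
  [-0.06,0,0.02,0,0,0,-1],
  [-0.12,0,0.045,0,0,0,-1],
  [-0.18,0,0.065,0,0,0,-1],
  [-0.24,0,0.087,0,0,0,-1],
  [-0.3,0,0.11,0,0,0,-1],
  [-0.345,0,0.125,0,0,0,-1],
  [-0.345,0,0.125,0,0,0,-1],
])

```text
t: 2.68
ee_pos: [0.5545, 0.0573, 0.0818]
tcp_rot: [0.001, 0.985, 0.001, 0.175]
contact_force: [0.4, 0.3, 0.3]
width: -0.0002
finger_force: 0.0
```

Emit:
servo_tool([
  [0.06,0,-0.035,0,0,0,-1],
  [-0.02,0,-0.255,0,0,0,-1],
  [-0.02,0,-0.255,0,0,0,-1],
  [-0.24,0,-0.175,0,0,0,-1],
  [-0.24,0,-0.175,0,0,0,-1],
])

```text
t: 3.1
ee_pos: [0.58, 0.0568, 0.1168]
tcp_rot: [0.001, 0.985, 0.001, 0.175]
contact_force: [-0.1, 0.9, -0.6]
width: 0.0
finger_force: 0.0
```

Emit:
servo_tool([
  [0.04,0,0.12,0,0,0,-1],
  [0.06,0,0.2,0,0,0,-1],
  [0.08,0,0.27,0,0,0,-1],
  [0.11,0,0.34,0,0,0,-1],
  [0.127,0,0.39,0,0,0,-1],
  [0.127,0,0.39,0,0,0,-1],
])

```text
t: 3.6
ee_pos: [0.5804, 0.057, 0.0559]
tcp_rot: [0.001, 0.985, 0.001, 0.175]
contact_force: [2.6, -0.2, 1.2]
width: -0.0002
finger_force: 2.0
```

```bash
python3 - <<'E'
from h import *
st()
c=cams.capture("side");cv2.imwrite("pics/s1.png",cv2.resize(c["image"][150:320,200:420,::-1],None,fx=3,fy=3,interpolation=2))
E
```

```text
3.6 [0.58  0.057 0.056] q [ 0.012 -0.058  2.062 -0.004  0.785 -1.555] F [ 2.647 -0.178  1.196] w -0.00021135778577271406 2.0419878512620926 a [ 0.345  0.001 -0.939] y [0.001 1.    0.002]
```

View pics/s1.png

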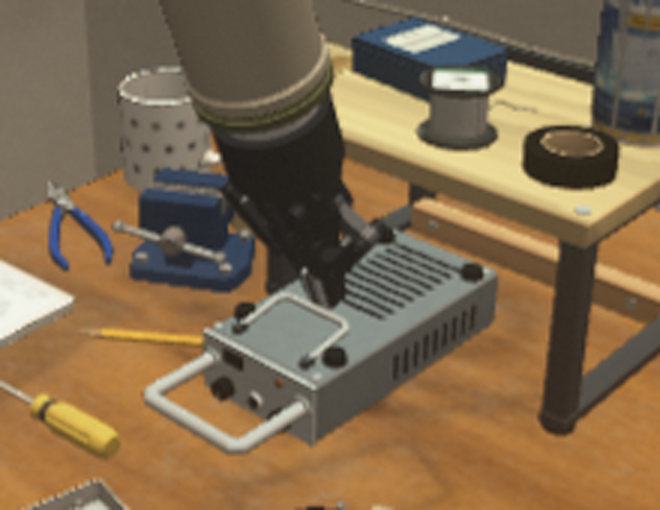

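The tip has come down just behind the partly folded cross-bar, which touches its robot-side face. I'll lift, back off 20 mm and press again.

```bash
python3 - <<'E'
from h import *
R=rot(70)
plan([[(.582,.057,.11,R),(.556,.057,.11,R),(.558,.057,.095,R),(.562,.057,.083,R),(.569,.057,.07,R),(.575,.057,.061,R),(.58,.057,.055,R)]])
E
```

```text
call
   [-0.136, 0.001, -0.333, 0.002, 0.005, -0.003]
   [0.026, 0.0, -0.393, 0.002, 0.005, -0.003]
   [0.048, 0.0, -0.295, 0.002, 0.005, -0.003]
   [0.051, 0.0, -0.21, 0.002, 0.005, -0.003]
   [0.037, 0.0, -0.113, 0.002, 0.005, -0.003]
   [0.02, 0.0, -0.043, 0.002, 0.005, -0.003]
   [0.003, 0.0, 0.006, 0.002, 0.005, -0.003]
```

Emit:
servo_tool([
  [-0.136,0,-0.33,0,0,0,-1],
  [-0.136,0,-0.33,0,0,0,-1],
  [0.03,0,-0.39,0,0,0,-1],
  [0.03,0,-0.39,0,0,0,-1],
  [0.05,0,-0.295,0,0,0,-1],
  [0.05,0,-0.21,0,0,0,-1],
  [0.044,0,-0.16,0,0,0,-1],
  [0.037,0,-0.11,0,0,0,-1],
  [0.02,0,-0.043,0,0,0,-1],
  [0,0,0.006,0,0,0,-1],
  [0,0,0.006,0,0,0,-1],
])

```text
t: 4.57
ee_pos: [0.5795, 0.0568, 0.053]
tcp_rot: [0.001, 0.985, 0.001, 0.173]
contact_force: [0.0, 0.3, 0.2]
width: 0.0
finger_force: 0.0
```

```bash
python3 - <<'E'
from h import *
st()
c=cams.capture("side");cv2.imwrite("pics/s2.png",cv2.resize(c["image"][180:320,240:400,::-1],None,fx=4,fy=4,interpolation=2))
R=rot(70)
plan([[(.579,.057,.053,R),(.579,.057,.051,R),(.579,.057,.049,R)]])
E
```

```text
4.5667 [0.579 0.057 0.053] q [ 0.012 -0.052  2.062 -0.004  0.784 -1.556] F [0.042 0.271 0.155] w 2.0562371897134972e-05 0.0 a [ 0.341  0.001 -0.94 ] y [0.001 1.    0.001]
call
   [0.003, 0.001, 0.002, 0.002, -0.001, -0.002]
   [0.007, 0.001, 0.015, 0.002, -0.001, -0.002]
   [0.012, 0.001, 0.027, 0.002, -0.001, -0.002]
```

View pics/s2.png

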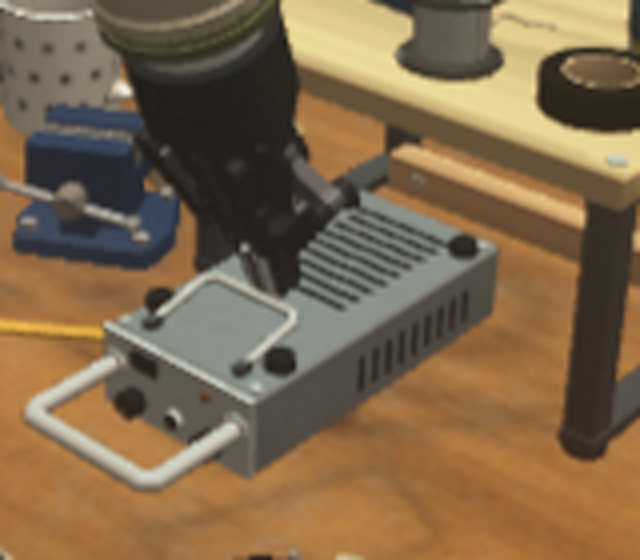

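The stand is nearly flat, and the bar looks to be just robot-side of the tip. I'll back off and measure it.

Emit:
servo_tool([
  [0,0,-0.3,0,0,0,-1],
  [0,0,-0.6,0,0,0,-1],
  [0.6,0,-0.6,0,0,0,-1],
  [0.6,0,-0.6,0,0,0,-1],
  [0.6,0,-0.6,0,0,0,-1],
  [0.6,0,-0.6,0,0,0,-1],
])

```text
t: 5.12
ee_pos: [0.4602, 0.057, 0.1055]
tcp_rot: [0.0, 0.985, 0.001, 0.173]
contact_force: [1.0, 0.3, -1.0]
width: 0.0003
finger_force: 0.0
```

```bash
python3 - <<'E'
from h import *
st()
S=cams.capture("side");T=cams.capture("top");a=cloud(S);b=cloud(T)
cv2.imwrite("pics/s3.png",np.hstack([cv2.resize(S["image"][220:300,270:360,::-1],(450,400),interpolation=2),cv2.resize(T["image"][185:275,300:360,::-1],(267,400),interpolation=2)]))
for n,w in(("s",a),("t",b)):
    m=(w[...,0]>.50)&(w[...,0]<.64)&(w[...,1]>.022)&(w[...,1]<.092)&(w[...,2]>.0535)&(w[...,2]<.11)
    print(n,m.sum());p=w[m];print(p[np.argsort(p[:,0])][::max(1,len(p)//25)])
E
```

```text
5.1167 [0.46  0.057 0.105] q [ 0.016 -0.532  2.336 -0.005  0.991 -1.552] F [ 1.027  0.302 -1.012] w 0.00026379899846129296 0.0 a [ 0.34   0.001 -0.94 ] y [0.    1.    0.001]
s 113
[[0.514 0.025 0.054]
 [0.519 0.088 0.054]
 [0.521 0.085 0.054]
 [0.523 0.022 0.055]
 [0.525 0.024 0.056]
 [0.527 0.082 0.057]
 [0.528 0.022 0.06 ]
 [0.532 0.025 0.059]
 [0.534 0.024 0.058]
 [0.535 0.084 0.06 ]
 [0.536 0.082 0.058]
 [0.539 0.082 0.059]
 [0.54  0.083 0.06 ]
 [0.542 0.082 0.06 ]
 [0.543 0.08  0.06 ]
 [0.544 0.025 0.062]
 [0.544 0.054 0.061]
 [0.545 0.029 0.06 ]
 [0.545 0.06  0.063]
 [0.545 0.052 0.062]
 [0.545 0.044 0.06 ]
 [0.545 0.066 0.06 ]
 [0.545 0.055 0.063]
 [0.546 0.04  0.062]
 [0.546 0.045 0.062]
 [0.547 0.073 0.062]
 [0.547 0.07  0.063]
 [0.548 0.029 0.061]
 [0.549 0.037 0.062]]
t 113
[[0.502 0.084 0.054]
 [0.514 0.028 0.055]
 [0.518 0.086 0.055]
 [0.521 0.024 0.056]
 [0.523 0.028 0.055]
 [0.526 0.028 0.054]
 [0.528 0.026 0.059]
 [0.53  0.025 0.056]
 [0.532 0.026 0.06 ]
 [0.534 0.083 0.054]
 [0.536 0.083 0.057]
 [0.537 0.028 0.057]
 [0.539 0.023 0.059]
 [0.541 0.026 0.061]
 [0.543 0.083 0.058]
 [0.545 0.081 0.063]
 [0.546 0.033 0.064]
 [0.547 0.034 0.058]
 [0.547 0.039 0.058]
 [0.547 0.051 0.06 ]
 [0.547 0.07  0.065]
 [0.547 0.074 0.062]
 [0.548 0.076 0.057]
 [0.549 0.04  0.064]
 [0.549 0.044 0.064]
 [0.549 0.056 0.064]
 [0.549 0.06  0.06 ]
 [0.55  0.074 0.063]
 [0.55  0.081 0.061]]
```

View pics/s3.png

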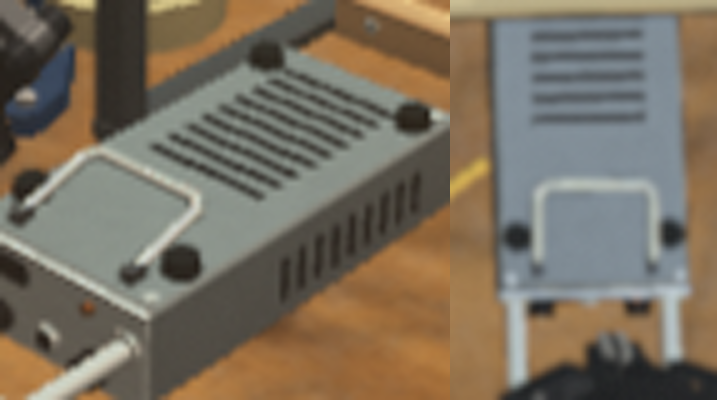

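The amplifier was dragged about 28 mm towards the robot, which leaves its back about 75 mm under the shelf. The bar is now at x≈0.547, z≈0.061, so I'll press it down from directly above.

```bash
python3 - <<'E'
from h import *
R=rot(72)
plan([[(.50,.055,.11,R),(.542,.055,.09,R),(.545,.055,.068,R),(.546,.055,.060,R),(.547,.055,.053,R),(.547,.055,.051,R)]])
E
```

```text
call
   [-0.223, -0.013, 0.075, 0.002, 0.074, -0.002]
   [-0.439, -0.013, 0.297, 0.002, 0.074, -0.002]
   [-0.407, -0.013, 0.442, 0.002, 0.074, -0.002]
   [-0.395, -0.013, 0.494, 0.002, 0.074, -0.002]
   [-0.385, -0.013, 0.54, 0.002, 0.074, -0.002]
   [-0.381, -0.013, 0.553, 0.002, 0.074, -0.002]
```

Emit:
servo_tool([
  [-0.22,-0.01,0.07,0,0.07,0,-1],
  [-0.44,-0.01,0.25,0,0.07,0,-1],
  [-0.44,-0.01,0.3,0,0.07,0,-1],
  [-0.41,-0.01,0.44,0,0.07,0,-1],
  [-0.4,-0.01,0.47,0,0.07,0,-1],
  [-0.395,-0.01,0.5,0,0.07,0,-1],
  [-0.385,-0.01,0.53,0,0.07,0,-1],
  [-0.385,-0.01,0.55,0,0.07,0,-1],
  [-0.385,-0.01,0.55,0,0.07,0,-1],
])

```text
t: 5.97
ee_pos: [0.5468, 0.0554, 0.0507]
tcp_rot: [0.0, 0.988, 0.001, 0.156]
contact_force: [-4.0, 0.4, 3.0]
width: 0.0
finger_force: 1.8
```

```bash
python3 - <<'E'
from h import *
st();R=rot(72)
plan([[(.55,.055,.049,R),(.547,.055,.09,R)]])
E
```

```text
5.9667 [0.547 0.055 0.051] q [ 0.009 -0.115  2.117 -0.002  0.826 -1.56 ] F [-3.992  0.356  2.979] w 2.031243280043328e-05 1.8442308157682419 a [ 0.309  0.001 -0.951] y [0.001 1.    0.001]
call
   [-0.017, -0.003, 0.017, 0.002, -0.0, -0.002]
   [-0.082, -0.002, -0.249, 0.002, -0.0, -0.002]
```

Emit:
servo_tool([
  [-0.06,0,-0.16,0,0,0,-1],
  [-0.08,0,-0.27,0,0,0,-1],
  [-0.1,0,-0.4,0,0,0,-1],
  [0.35,0,-0.55,0,0,0,-1],
  [0.35,0,-0.55,0,0,0,-1],
  [0.35,0,-0.55,0,0,0,-1],
])

```text
t: 6.47
ee_pos: [0.4666, 0.0556, 0.1112]
tcp_rot: [0.0, 0.988, 0.001, 0.155]
contact_force: [-0.4, -0.5, -1.7]
width: -0.0001
finger_force: 0.0
```

```bash
cat > m.py <<'E'
from h import *
def look(png=None):
    st();T=cams.capture("top");S=cams.capture("side");b=cloud(T);a=cloud(S)
    for n,w,im in(("s",a,S),("t",b,T)):
        hs=cv2.cvtColor(im["image"],cv2.COLOR_RGB2HSV)
        m=(w[...,0]>.48)&(w[...,0]<.64)&(w[...,1]>.03)&(w[...,1]<.08)&(w[...,2]>.03)&(w[...,2]<.11)&(hs[...,2]>190)
        p=w[m];print(n,len(p),"bright bar median",np.median(p,0) if len(p) else "")
    return S,T
E
python3 - <<'E'
from m import *
S,T=look()
for c in range(318,345,6):
    g=T["image"][225:262,c].mean(1).astype(int);print(c,g)
cv2.imwrite("pics/s4.png",np.hstack([cv2.resize(S["image"][220:300,270:360,::-1],(450,400),interpolation=2),cv2.resize(T["image"][185:275,300:360,::-1],(267,400),interpolation=2)]))
E
```

```text
6.4667 [0.467 0.056 0.111] q [ 0.011 -0.474  2.279 -0.002  1.026 -1.559] F [-0.399 -0.5   -1.65 ] w -0.0001350639056859144 0.0 a [ 0.306  0.001 -0.952] y [0.    1.    0.001]
s 13 bright bar median [0.493 0.045 0.046]
t 0 bright bar median 
318 [138 141 147 155 160 159 158 156 154 151 145 134 123 119 120 127 131 127
 109  97  97 105 117 123 126 146 152 116  68  48  62  93 115 121 121 123
 124]
324 [159 177 167 146 137 136 138 137 138 137 137 137 137 136 137 136 138 137
 136 136 136 137 135 129 127 145 143 112  98 109 115 119 120 120 119 120
 121]
330 [160 168 155 141 136 138 138 139 138 137 136 136 137 138 137 139 138 138
 137 136 137 136 134 129 132 152 161 146 136 127 121 121 120 120 116 111
 109]
336 [158 165 152 141 141 141 140 139 139 138 138 138 138 138 138 137 137 137
 138 138 139 138 135 135 145 163 160 133 120 123 122 118 109  97  93  99
  97]
342 [164 168 152 140 138 138 139 139 138 138 137 138 139 139 138 137 138 137
 138 141 138 139 137 134 148 172 164 116  60  49  69  97 116 115 100  76
  60]
```

View pics/s4.png

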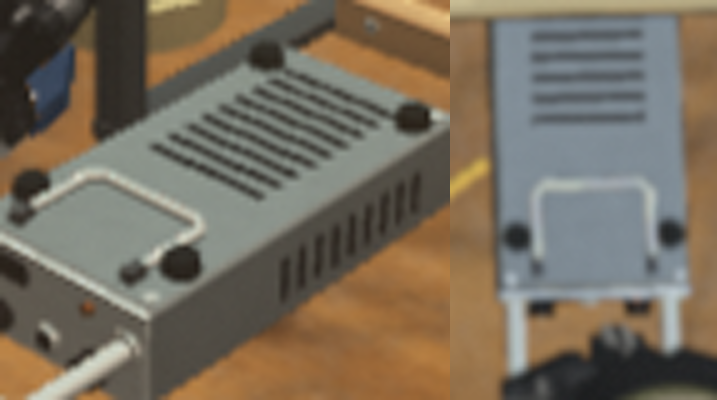

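The stand now looks flat, with its bar lower than the feet. I'll triangulate its height and get the amplifier's yaw and position before the grasp.

```bash
python3 - <<'E'
from m import *
T=cams.capture("top");S=cams.capture("side")
def P(c): return c["mtx"]@np.c_[cv2.Rodrigues(c["rvec"])[0],c["tvec"].ravel()]
X=cv2.triangulatePoints(P(T),P(S),np.array([[330.],[226.2]]),np.array([[299.4],[259.2]]));print("bar",(X[:3]/X[3]).T)
a=cloud(S);print("side depth at bar",a[257:262,299])
b=cloud(T)
m=(b[...,2]>.038)&(b[...,2]<.052)&(b[...,1]>-.02)&(b[...,1]<.13)&(b[...,0]<.62)&(b[...,0]>.5)
L=[];Rr=[]
for r in range(195,245):
    k=np.where(m[r])[0]
    if len(k)>30: L.append(b[r,k.min()]);Rr.append(b[r,k.max()])
L=np.array(L);Rr=np.array(Rr)
for q in(L,Rr): print(np.polyfit(q[:,0],q[:,1],1),q.mean(0))
print("panel edge",ray(T,331,251.2,.046), "old",ray(T,331,240.5,.046))
for y in (.03,.055,.08):
    print(ray(T,331,251.2,.046)[0])
    break
E
```

```text
bar [[0.55076846 0.05768339 0.04668512]]
side depth at bar [[0.55981478 0.06520184 0.04470808]
 [0.55142416 0.05779822 0.04937037]
 [0.54660579 0.05353468 0.0510801 ]
 [0.54671535 0.05360196 0.04864323]
 [0.54805566 0.05475063 0.04515071]]
[-0.00525122  0.10692629] [0.5651305  0.10395866 0.04275588]
[-0.01314177  0.01424991] [0.56223135 0.00686119 0.04403051]
panel edge [0.49179053 0.05846151 0.046     ] old [0.51659074 0.05743215 0.046     ]
0.4917905286173949
```

The stand is flat (bar z≈0.047). The handle bar is at about (0.433, 0.056, 0.027). Next I turn the hand 90° and grasp the bar.

```bash
python3 - <<'E'
from h import *
plan([[(.44,.056,.13,rot(75,29))],[(.435,.056,.11,rot(79,58))],[(.433,.056,.09,rot(80,86))],[(.435,.056,.055,rot(80,89.5)),(.435,.056,.014,rot(80,89.5))]])
E
```

```text
call
   [0.172, 0.004, -0.17, 0.029, 0.102, 0.964]
call
   [0.058, -0.032, 0.12, 0.093, 0.098, 0.966]
call
   [0.02, -0.033, 0.128, 0.032, 0.01, 0.933]
call
   [0.002, -0.027, 0.232, 0.0, 0.0, 0.117]
   [0.005, -0.075, 0.501, 0.0, 0.0, 0.117]
```

Emit:
servo_tool([
  [0.17,0,-0.17,0.03,0.1,0.96,0],
  [0.17,0,-0.17,0.03,0.1,0.96,0],
  [0.17,0,-0.17,0.03,0.1,0.96,0],
  [0.17,0,-0.17,0.03,0.1,0.96,0],
  [0.17,0,-0.17,0.03,0.1,0.96,0],
])

```text
t: 7.08
ee_pos: [0.4405, 0.0553, 0.1299]
tcp_rot: [0.25, 0.959, 0.032, 0.126]
contact_force: [-0.1, -0.4, 0.2]
width: 0.043
finger_force: 0.0
```

Emit:
servo_tool([
  [0.06,-0.03,0.12,0.09,0.1,0.97,0],
  [0.06,-0.03,0.12,0.09,0.1,0.97,0],
  [0.06,-0.03,0.12,0.09,0.1,0.97,0],
  [0.06,-0.03,0.12,0.09,0.1,0.97,0],
  [0.06,-0.03,0.12,0.09,0.1,0.97,0],
])

```text
t: 7.5
ee_pos: [0.4348, 0.0556, 0.1089]
tcp_rot: [0.483, 0.87, 0.046, 0.082]
contact_force: [0.0, -0.2, -0.6]
width: 0.0426
finger_force: 0.0
```

Emit:
servo_tool([
  [0.02,-0.03,0.1,0.03,0.01,0.93,0],
  [0.02,-0.03,0.1,0.03,0.01,0.93,0],
  [0.02,-0.03,0.1,0.03,0.01,0.93,0],
  [0.02,-0.03,0.1,0.03,0.01,0.93,0],
  [0.02,-0.03,0.1,0.03,0.01,0.93,0],
])

```text
t: 7.92
ee_pos: [0.4319, 0.0558, 0.093]
tcp_rot: [0.678, 0.73, 0.059, 0.063]
contact_force: [0.1, 0.8, 0.7]
width: 0.0427
finger_force: 0.0
```

```bash
python3 - <<'E'
from h import *
st()
T=cams.capture("top")
g=T["image"][255:290,308:356];cv2.imwrite("pics/t5.png",cv2.resize(T["image"][225:300,290:370,::-1],None,fx=6,fy=6,interpolation=2))
b=cloud(T)
m=(b[...,2]>.018)&(b[...,2]<.040)&(T["image"].min(-1)>130)&(b[...,0]>.41)&(b[...,0]<.47)&(b[...,1]>0)&(b[...,1]<.11)
for c in range(305,360,3):
    k=np.where(m[:,c])[0]
    if len(k): print(c,k, b[k[-1],c], ray(T,c,k.mean(),.03))
plan([[(.435,.056,.055,rot(80,89.5)),(.435,.056,.014,rot(80,89.5))]])
E
```

```text
7.9167 [0.432 0.056 0.093] q [ 0.012 -0.415  2.249 -0.001  1.134 -0.06 ] F [0.142 0.815 0.654] w 0.042656480833210685 0.0 a [ 0.173  0.001 -0.985] y [0.982 0.073 0.172]
314 [262 263 264 265 266 267 268 269 270 271 272 273 274 275 276 277] [0.433 0.099 0.03 ] [0.451 0.098 0.03 ]
317 [275 276 277 278 279] [0.428 0.092 0.028] [0.433 0.092 0.03 ]
320 [276 277 278 279] [0.428 0.085 0.029] [0.432 0.085 0.03 ]
323 [276 277 278 279] [0.428 0.078 0.029] [0.431 0.078 0.03 ]
326 [276 277 278 279] [0.428 0.071 0.028] [0.431 0.071 0.03 ]
329 [276 277 278 279] [0.427 0.064 0.029] [0.431 0.064 0.03 ]
350 [261 262 263 264 265 266 267 268 269 270 271 272] [0.442 0.015 0.033] [0.455 0.014 0.03 ]
call
   [0.003, -0.023, 0.253, -0.002, -0.001, 0.134]
   [0.006, -0.07, 0.522, -0.002, -0.001, 0.134]
```

View pics/t5.png

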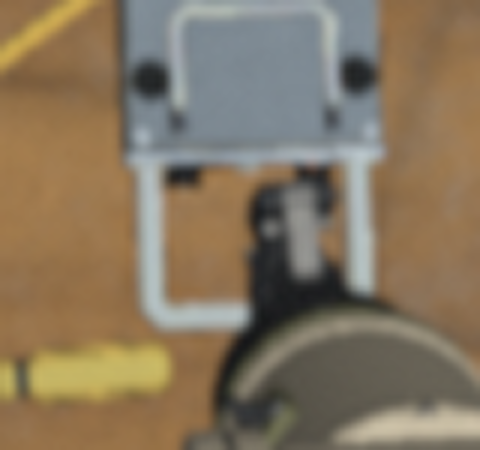

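The bar is clear at row 277, x≈0.432, with the hand centred over it and the screwdriver end about 25 mm off to the left. Descending and gripping.

Emit:
servo_tool([
  [0.005,-0.03,0.25,0,0,0.13,0],
  [0.005,-0.065,0.42,0,0,0.13,0],
  [0.005,-0.065,0.52,0,0,0.13,0],
  [0.005,-0.065,0.52,0,0,0.13,0],
  [0.005,-0.065,0.52,0,0,0.13,-1],
  [0.005,-0.065,0.52,0,0,0.13,-1],
  [0.005,-0.065,0.52,0,0,0.13,-1],
  [0.005,-0.065,0.52,0,0,0.13,-1],
], newtons=50)

```text
t: 8.63
ee_pos: [0.4364, 0.0561, 0.016]
tcp_rot: [0.703, 0.706, 0.062, 0.062]
contact_force: [-3.7, -1.1, 3.9]
width: 0.0081
finger_force: 48.9
```

```bash
python3 - <<'E'
from h import *
st()
def g(bx,by,bz,p,phi): 
    R=rot(p,phi);return (*(np.array([bx,by,bz])+.0135*R.as_matrix()[:,2]),R)
plan([[g(.438,.056,.032,78,90),g(.445,.056,.035,74,90),g(.455,.056,.038,68,90),g(.462,.056,.04,62,90)]])
E
```

```text
8.6333 [0.436 0.056 0.016] q [ 0.012 -0.264  2.291 -0.001  0.939  0.008] F [-3.654 -1.122  3.939] w 0.008116438810659588 48.88647437095642 a [ 0.175  0.001 -0.985] y [0.985 0.005 0.175]
call
   [-0.0, 0.032, -0.013, -0.064, -0.002, 0.01]
   [-0.001, 0.088, -0.025, -0.198, -0.002, 0.01]
   [-0.001, 0.166, -0.034, -0.398, -0.003, 0.009]
   [-0.001, 0.224, -0.042, -0.598, -0.003, 0.009]
```

Emit:
servo_tool([
  [0,0.03,-0.02,-0.06,0,0,-1],
  [0,0.06,-0.025,-0.12,0,0,-1],
  [0,0.09,-0.03,-0.2,0,0,-1],
  [0,0.125,-0.035,-0.3,0,0,-1],
  [0,0.165,-0.038,-0.4,0,0,-1],
  [0,0.2,-0.04,-0.5,0,0,-1],
  [0,0.225,-0.042,-0.6,0,0,-1],
  [0,0.225,-0.042,-0.6,0,0,-1],
])

```text
t: 9.3
ee_pos: [0.4744, 0.057, 0.0303]
tcp_rot: [0.684, 0.687, 0.172, 0.172]
contact_force: [2.6, -0.1, -1.4]
width: 0.0083
finger_force: 49.6
```

```bash
cat >> h.py <<'E'
def g(bx,by,bz,p,phi,d=.0135):
    R=rot(p,phi);return (*(np.array([bx,by,bz])+d*R.as_matrix()[:,2]),R)
def phi1(th,p): return np.degrees(np.arctan2(np.cos(np.radians(th)),-np.cos(np.radians(p))*np.sin(np.radians(th))))
E
python3 - <<'E'
from h import *
st()
s=env.read_state();a=Ro.from_quat(s["tcp_rot"]).as_matrix()[:,2];print("bar",s["ee_pos"]-.0135*a)
h0=.008;y0=.056;y1=.004;cs=[]
cs.append([g(.463,y0,.040,55,90),g(.463,y0,.040,47,90)])
import math
for A,B in((0,20),(20,40),(40,60),(60,78),(78,90)):
    c=[]
    for k in range(1,5):
        th=A+(B-A)*k/4;t=math.radians(th)
        z=.05*math.sin(t)+.027*math.cos(t)+h0+.004*math.cos(t)
        nat=(math.cos(t)*.05-math.sin(t)*.027-.05)  # natural pivot shift of centre
        c.append(g(.463,y0+nat*(y0-y1)/.077,z,47,phi1(th,47)))
    cs.append(c)
plan(cs)
E
```

```text
9.3 [0.474 0.057 0.03 ] q [ 0.017 -0.479  2.495 -0.011  0.633  0.02 ] F [ 2.575 -0.107 -1.4  ] w 0.00829679705993534 49.58571374416351 a [ 0.473  0.001 -0.881] y [0.881 0.004 0.473]
bar [0.468 0.057 0.042]
call
   [-0.006, -0.026, -0.003, -0.226, -0.003, 0.008]
   [-0.006, -0.013, -0.005, -0.493, -0.004, 0.008]
call
   [-0.011, 0.015, -0.016, 0.0, 0.0, 0.114]
   [-0.025, 0.033, -0.035, 0.0, -0.0, 0.229]
   [-0.039, 0.049, -0.053, 0.0, -0.0, 0.345]
   [-0.055, 0.065, -0.069, 0.0, 0.0, 0.465]
call
   [-0.014, 0.017, -0.015, -0.0, 0.0, 0.123]
   [-0.029, 0.033, -0.027, 0.0, -0.0, 0.252]
   [-0.045, 0.048, -0.038, 0.0, -0.0, 0.386]
   [-0.063, 0.061, -0.047, 0.0, -0.0, 0.528]
call
   [-0.015, 0.016, -0.007, -0.0, 0.0, 0.15]
   [-0.032, 0.03, -0.011, 0.0, 0.0, 0.311]
   [-0.05, 0.043, -0.014, 0.0, 0.0, 0.482]
   [-0.069, 0.055, -0.014, 0.0, 0.0, 0.666]
call
   [-0.014, 0.014, 0.002, 0.0, 0.0, 0.176]
   [-0.029, 0.028, 0.005, 0.0, 0.0, 0.363]
   [-0.046, 0.04, 0.01, 0.0, 0.0, 0.559]
   [-0.063, 0.05, 0.017, -0.0, 0.0, 0.765]
call
   [-0.009, 0.011, 0.005, 0.0, -0.0, 0.141]
   [-0.018, 0.021, 0.012, 0.0, -0.0, 0.285]
   [-0.028, 0.031, 0.019, 0.0, -0.0, 0.431]
   [-0.038, 0.04, 0.026, 0.0, -0.0, 0.577]
```

j3 is at 2.495, right against its 2.5 limit. I'll fit the planar kinematics to find a feasible pitch.

```bash
cat > k.py <<'E'
import numpy as np
from scipy.optimize import fsolve
D=np.array([[.5994,.230,.131,1.489,1.523],[.4899,.121,-.441,2.246,.989],[.5829,.056,-.058,2.062,.785],[.4636,.105,-.532,2.336,.991],[.5497,.051,-.115,2.117,.826],[.470,.111,-.474,2.279,1.026],[.4356,.093,-.415,2.249,1.134],[.4396,.016,-.264,2.291,.939],[.4776,.030,-.479,2.495,.633]])
A=[];b=[]
for r,z,q2,q3,q5 in D:
    s=q2+q3;t=s+q5
    A+=[[1,0,np.sin(q2),np.sin(s),-np.cos(s),np.sin(t)],[0,1,np.cos(q2),np.cos(s),np.sin(s),np.cos(t)]];b+=[r,z]
C,res,rk,sv=np.linalg.lstsq(np.array(A),np.array(b),rcond=1e-6)
def fk(q):
    q2,s,t=q[0],q[0]+q[1],sum(q)
    return np.array([C[0]+C[2]*np.sin(q2)+C[3]*np.sin(s)-C[4]*np.cos(s)+C[5]*np.sin(t),C[1]+C[2]*np.cos(q2)+C[3]*np.cos(s)+C[4]*np.sin(s)+C[5]*np.cos(t)])
def ik(bx,bz,p,d=.0135):
    pr=np.radians(p);x=bx+d*np.cos(pr);z=bz-d*np.sin(pr)
    f=lambda q:np.r_[fk(q)-[x,z],sum(q)-(np.pi/2+pr)]
    q,_,ok,_=fsolve(f,[-.4,2.2,.8],full_output=1);return q if ok==1 else None
E
python3 - <<'E'
from k import *
np.set_printoptions(precision=3,suppress=True)
print(C,res,[np.round(np.abs(fk(d[2:])-d[:2]).max(),4) for d in D])
for bx in(.463,.475,.49,.505):
  for p in(35,45,55,65,75,90):
    print(bx,p,[ik(bx,z,p) for z in(.04,.06,.08)])
E
```

```text
[ 0.004  0.311  0.367  0.551 -0.058  0.36 ] [0.] [np.float64(0.0002), np.float64(0.0025), np.float64(0.0), np.float64(0.0009), np.float64(0.0005), np.float64(0.001), np.float64(0.0005), np.float64(0.0006), np.float64(0.0003)]
0.463 35 [array([-0.967,  2.964,  0.185]), None, None]
0.463 45 [array([-0.794,  2.797,  0.353]), array([-0.903,  2.804,  0.456]), array([-0.993,  2.802,  0.547])]
0.463 55 [array([-0.624,  2.631,  0.524]), array([-0.691,  2.625,  0.596]), array([-0.748,  2.615,  0.663])]
0.463 65 [array([-0.455,  2.465,  0.695]), array([-0.504,  2.456,  0.754]), array([-0.548,  2.443,  0.81 ])]
0.463 75 [array([-0.286,  2.3  ,  0.866]), array([-0.326,  2.289,  0.917]), array([-0.362,  2.276,  0.966])]
0.463 90 [array([-0.033,  2.054,  1.121]), array([-0.066,  2.044,  1.164]), array([-0.097,  2.031,  1.207])]
0.475 35 [array([-0.737,  2.873,  0.045]), array([-0.951,  2.917,  0.216]), array([-1.173,  2.959,  0.396])]
0.475 45 [array([-0.689,  2.747,  0.297]), array([-0.789,  2.753,  0.392]), array([-0.874,  2.752,  0.479])]
0.475 55 [array([-0.557,  2.593,  0.495]), array([-0.621
[... 966 characters left out ...]
0.008, 1.97 , 1.163]), array([-0.021,  1.959,  1.204])]
0.505 35 [array([-0.47 ,  2.742, -0.09 ]), array([-0.603,  2.764,  0.021]), array([-0.727,  2.78 ,  0.129])]
0.505 45 [array([-0.493,  2.641,  0.207]), array([-0.578,  2.646,  0.288]), array([-0.654,  2.645,  0.366])]
0.505 55 [array([-0.413,  2.503,  0.441]), array([-0.473,  2.498,  0.505]), array([-0.526,  2.49 ,  0.566])]
0.505 65 [array([-0.291,  2.348,  0.648]), array([-0.337,  2.34 ,  0.702]), array([-0.378,  2.329,  0.754])]
0.505 75 [array([-0.15 ,  2.187,  0.843]), array([-0.187,  2.177,  0.89 ]), array([-0.222,  2.165,  0.936])]
0.505 90 [array([0.08 , 1.939, 1.123]), array([0.049, 1.929, 1.164]), array([0.02 , 1.918, 1.204])]
```

Pitch 45° isn't reachable, so I'll hold p≈66° and lean the tool sideways with the roll. That needs much less slip in the pads.

```bash
cat >> h.py <<'E'
def gl(bx,by,bz,p,thr,lam,d=.0135):
    """bar at b; tool pitch p leaned lam about x; thr = roll of bar line (deg, mod 180), bar kept in pad plane"""
    t=np.radians(thr-lam);phi=np.degrees(np.arctan2(np.cos(t),-np.cos(np.radians(p))*np.sin(t)))
    R=Ro.from_euler('x',lam,degrees=True)*rot(p,phi)
    return (*(np.array([bx,by,bz])+d*R.as_matrix()[:,2]),R)
E
python3 - <<'E'
from h import *
import math
y0=.057;y1=.022;cs=[[gl(.474,y0,.040,66,0,0)]]
for A,B in((0,15),(15,33),(33,51),(51,69),(69,90)):
    c=[]
    for k in range(1,4):
        th=A+(B-A)*k/3;t=math.radians(th)
        z=.05*math.sin(t)+.027*math.cos(t)+.011
        nat=math.cos(t)*.05-math.sin(t)*.027-.05
        c.append(gl(.475,y0+nat*(y0-y1)/.077,z,66,th,th*40/90))
    cs.append(c)
plan(cs)
E
```

```text
call
   [0.0, 0.022, 0.032, 0.141, -0.003, 0.008]
call
   [-0.005, 0.012, -0.011, 0.001, 0.068, 0.068]
   [-0.01, 0.023, -0.036, 0.003, 0.135, 0.136]
   [-0.017, 0.033, -0.059, 0.006, 0.203, 0.204]
call
   [-0.005, 0.012, -0.026, 0.006, 0.081, 0.083]
   [-0.012, 0.023, -0.05, 0.014, 0.162, 0.166]
   [-0.021, 0.033, -0.071, 0.024, 0.243, 0.25]
call
   [-0.006, 0.009, -0.019, 0.012, 0.08, 0.086]
   [-0.015, 0.018, -0.035, 0.026, 0.16, 0.174]
   [-0.024, 0.025, -0.048, 0.042, 0.24, 0.265]
call
   [-0.009, 0.007, -0.011, 0.019, 0.079, 0.093]
   [-0.021, 0.013, -0.018, 0.04, 0.158, 0.19]
   [-0.034, 0.018, -0.023, 0.064, 0.235, 0.29]
call
   [-0.017, 0.007, -0.003, 0.031, 0.09, 0.123]
   [-0.036, 0.012, -0.001, 0.066, 0.178, 0.254]
   [-0.057, 0.016, 0.004, 0.106, 0.264, 0.394]
```

Emit:
servo_tool([
  [0,0.01,0.015,0.07,0,0,-1],
  [0,0.022,0.032,0.14,0,0,-1],
  [0,0.022,0.032,0.14,0,0,-1],
], newtons=100)

```text
t: 9.55
ee_pos: [0.4772, 0.0568, 0.0251]
tcp_rot: [0.691, 0.694, 0.144, 0.144]
contact_force: [0.0, -0.1, -1.2]
width: 0.0061
finger_force: 98.1
```

Emit:
servo_tool([
  [-0.003,0.006,-0.006,0,0.034,0.034,-1],
  [-0.005,0.012,-0.011,0,0.068,0.068,-1],
  [-0.008,0.018,-0.024,0,0.1,0.1,-1],
  [-0.01,0.023,-0.036,0,0.135,0.135,-1],
  [-0.014,0.028,-0.048,0,0.17,0.17,-1],
  [-0.017,0.033,-0.059,0.006,0.2,0.2,-1],
  [-0.017,0.033,-0.059,0.006,0.2,0.2,-1],
])

```text
t: 10.13
ee_pos: [0.4774, 0.0541, 0.0347]
tcp_rot: [0.718, 0.663, 0.187, 0.099]
contact_force: [-0.1, 2.5, -0.2]
width: 0.0058
finger_force: 99.2
```

Emit:
servo_tool([
  [-0.003,0.006,-0.013,0.003,0.04,0.04,-1],
  [-0.005,0.012,-0.026,0.006,0.08,0.083,-1],
  [-0.008,0.018,-0.038,0.01,0.12,0.124,-1],
  [-0.012,0.023,-0.05,0.014,0.16,0.166,-1],
  [-0.016,0.028,-0.06,0.02,0.2,0.208,-1],
  [-0.021,0.033,-0.071,0.024,0.243,0.25,-1],
  [-0.021,0.033,-0.071,0.024,0.243,0.25,-1],
])

```text
t: 10.72
ee_pos: [0.4775, 0.0493, 0.0457]
tcp_rot: [0.747, 0.621, 0.234, 0.04]
contact_force: [-0.0, 2.5, -0.4]
width: 0.0061
finger_force: 100.1
```

```bash
python3 - <<'E'
from h import *
st()
S=cams.capture("side");T=cams.capture("top")
cv2.imwrite("pics/r1.png",np.hstack([cv2.resize(S["image"][180:320,220:390,::-1],(510,420),interpolation=2),cv2.resize(T["image"][180:300,280:363,::-1],(290,420),interpolation=2)]))
E
```

```text
10.7167 [0.478 0.049 0.046] q [-0.259 -0.41   2.412  0.453  0.841 -0.329] F [-0.046  2.484 -0.434] w 0.006141096713764871 100.07365107536316 a [ 0.399  0.231 -0.887] y [ 0.909 -0.226  0.35 ]
```

View pics/r1.png

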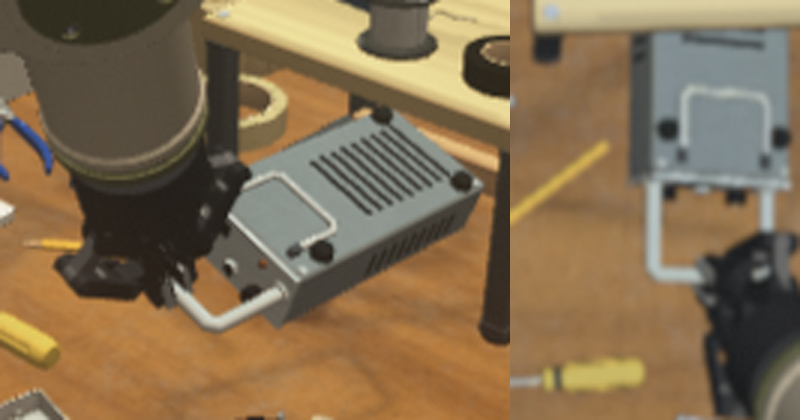

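The amplifier has rolled about 30° to the right and follows the hand cleanly. Continuing onto its side.

Emit:
servo_tool([
  [-0.003,0.005,-0.01,0.006,0.04,0.043,-1],
  [-0.006,0.009,-0.019,0.012,0.08,0.086,-1],
  [-0.01,0.014,-0.027,0.02,0.12,0.13,-1],
  [-0.015,0.018,-0.035,0.026,0.16,0.174,-1],
  [-0.02,0.022,-0.042,0.034,0.2,0.22,-1],
  [-0.024,0.025,-0.048,0.042,0.24,0.265,-1],
  [-0.024,0.025,-0.048,0.042,0.24,0.265,-1],
])

```text
t: 11.4
ee_pos: [0.4774, 0.0433, 0.0517]
tcp_rot: [0.773, 0.571, 0.275, -0.024]
contact_force: [-0.3, 0.7, -2.5]
width: 0.0056
finger_force: 101.0
```

Emit:
servo_tool([
  [-0.004,0.004,-0.006,0.01,0.04,0.046,-1],
  [-0.009,0.007,-0.011,0.02,0.08,0.093,-1],
  [-0.015,0.01,-0.015,0.03,0.12,0.14,-1],
  [-0.021,0.013,-0.018,0.04,0.158,0.19,-1],
  [-0.027,0.016,-0.021,0.052,0.2,0.24,-1],
  [-0.034,0.018,-0.023,0.064,0.235,0.29,-1],
  [-0.034,0.018,-0.023,0.064,0.235,0.29,-1],
])

```text
t: 11.98
ee_pos: [0.477, 0.0366, 0.0526]
tcp_rot: [0.796, 0.512, 0.31, -0.094]
contact_force: [-0.9, -0.3, -1.5]
width: 0.0061
finger_force: 98.8
```

Emit:
servo_tool([
  [-0.008,0.004,-0.002,0.015,0.045,0.06,-1],
  [-0.017,0.007,-0.003,0.03,0.09,0.123,-1],
  [-0.026,0.01,-0.002,0.048,0.134,0.19,-1],
  [-0.036,0.012,-0.001,0.066,0.178,0.254,-1],
  [-0.046,0.014,0.001,0.086,0.22,0.32,-1],
  [-0.057,0.016,0.004,0.106,0.264,0.394,-1],
  [-0.057,0.016,0.004,0.106,0.264,0.394,-1],
])

```text
t: 12.57
ee_pos: [0.4773, 0.0299, 0.0481]
tcp_rot: [0.817, 0.429, 0.339, -0.183]
contact_force: [-2.1, 1.4, 1.8]
width: 0.0058
finger_force: 98.6
```

```bash
cat > w.py <<'E'
from h import *
def amp(show=True):
    st();np.set_printoptions(precision=3,suppress=True)
    for n in("top","side"):
        c=cams.capture(n);w=cloud(c);hs=cv2.cvtColor(c["image"],cv2.COLOR_RGB2HSV)
        grey=(hs[...,1]<60)&(hs[...,2]>60)
        m=grey&(w[...,0]>.515)&(w[...,0]<.615 if n=="top" else w[...,0]<.72)&(w[...,1]>-.06)&(w[...,1]<.13)&(w[...,2]>.015)&(w[...,2]<.135)
        p=w[m];print(n,len(p))
        for lo in np.arange(.52,.72,.02):
            q=p[(p[:,0]>lo)&(p[:,0]<lo+.02)]
            if len(q)>15:
                zt=np.percentile(q[:,2],95);t=q[q[:,2]>zt-.012]
                print("  x%.2f"%lo,len(q),"y %.3f..%.3f z %.3f..%.3f | top y %.3f..%.3f"%(*np.percentile(q[:,1],[2,98]),*np.percentile(q[:,2],[2,97]),*np.percentile(t[:,1],[3,97])))
E
python3 -c "
from w import *
amp()"
```

```text
12.5667 [0.477 0.03  0.048] q [-0.643 -0.078  2.292  0.882  1.166 -0.505] F [-2.081  1.382  1.808] w 0.0057974201431601055 98.60548496246338 a [ 0.397  0.589 -0.704] y [ 0.825 -0.566 -0.008]
top 1109
  x0.52 152 y -0.016..0.034 z 0.026..0.113 | top y 0.010..0.034
  x0.54 268 y -0.025..0.049 z 0.039..0.115 | top y 0.001..0.047
  x0.56 245 y -0.028..0.046 z 0.039..0.115 | top y -0.003..0.044
  x0.58 243 y -0.029..0.040 z 0.043..0.114 | top y -0.006..0.038
  x0.60 181 y -0.033..0.035 z 0.033..0.113 | top y -0.009..0.033
side 508
  x0.52 26 y -0.018..-0.001 z 0.023..0.030 | top y -0.018..-0.001
  x0.64 108 y -0.051..-0.039 z 0.020..0.056 | top y -0.045..-0.039
  x0.66 182 y -0.056..-0.035 z 0.020..0.078 | top y -0.043..-0.035
  x0.68 164 y -0.055..-0.033 z 0.026..0.097 | top y -0.040..-0.033
  x0.70 21 y -0.046..-0.039 z 0.069..0.092 | top y -0.043..-0.039
```

It is on its side, front slightly lifted, with a yaw of about -11°. I'll swing it straight and shift it left while held, to make room for the second roll.

```bash
python3 - <<'E'
from h import *
s=env.read_state();R0=Ro.from_quat(s["tcp_rot"]);b=s["ee_pos"]-.0135*R0.as_matrix()[:,2];print(b)
def q(by,yaw,bz):
    R=Ro.from_euler('z',yaw,degrees=True)*R0;return(*(np.array([b[0],by,bz])+.0135*R.as_matrix()[:,2]),R)
plan([[q(b[1]+.0085,6,b[2]),q(b[1]+.017,12,b[2])],[q(b[1]+.03,13,b[2]),q(b[1]+.05,13,b[2])]])
E
```

```text
[0.47198298 0.02188653 0.0576235 ]
call
   [0.033, -0.039, 0.033, 0.142, -0.001, -0.141]
   [0.065, -0.077, 0.066, 0.284, -0.002, -0.282]
call
   [0.056, -0.034, 0.057, 0.024, -0.0, -0.024]
   [0.143, -0.085, 0.145, 0.024, -0.0, -0.024]
```

Emit:
servo_tool([
  [0.016,-0.02,0.016,0.07,0,-0.07,-1],
  [0.033,-0.04,0.033,0.14,0,-0.14,-1],
  [0.05,-0.06,0.05,0.21,0,-0.21,-1],
  [0.065,-0.077,0.066,0.284,0,-0.28,-1],
  [0.065,-0.077,0.066,0.284,0,-0.28,-1],
], newtons=120)

```text
t: 13.08
ee_pos: [0.4773, 0.047, 0.0487]
tcp_rot: [0.767, 0.513, 0.318, -0.215]
contact_force: [1.2, -0.3, -1.0]
width: 0.0049
finger_force: 117.4
```

Emit:
servo_tool([
  [0.03,-0.018,0.03,0.024,0,-0.024,-1],
  [0.056,-0.034,0.057,0.024,0,-0.024,-1],
  [0.085,-0.05,0.085,0.024,0,-0.024,-1],
  [0.115,-0.068,0.115,0.024,0,-0.024,-1],
  [0.143,-0.085,0.145,0.024,0,-0.024,-1],
  [0.143,-0.085,0.145,0.024,0,-0.024,-1],
])

```text
t: 13.58
ee_pos: [0.475, 0.0825, 0.0481]
tcp_rot: [0.763, 0.519, 0.316, -0.22]
contact_force: [-0.3, -1.6, -1.1]
width: 0.0053
finger_force: 117.2
```

```bash
python3 -c "
from w import *
amp()"
```

```text
13.5833 [0.475 0.082 0.048] q [-0.519  0.016  2.2    0.842  1.227 -0.567] F [-0.317 -1.632 -1.114] w 0.005265327434412674 117.21679329872131 a [ 0.254  0.663 -0.704] y [ 0.931 -0.364 -0.007]
top 1184
  x0.52 162 y 0.039..0.092 z 0.027..0.115 | top y 0.065..0.092
  x0.54 287 y 0.032..0.108 z 0.040..0.116 | top y 0.059..0.104
  x0.56 257 y 0.031..0.104 z 0.040..0.114 | top y 0.057..0.101
  x0.58 264 y 0.029..0.100 z 0.036..0.114 | top y 0.056..0.098
  x0.60 193 y 0.026..0.097 z 0.034..0.114 | top y 0.053..0.093
side 225
  x0.52 71 y 0.034..0.055 z 0.023..0.038 | top y 0.034..0.053
  x0.54 31 y 0.032..0.039 z 0.025..0.039 | top y 0.032..0.039
  x0.56 48 y 0.026..0.034 z 0.024..0.044 | top y 0.028..0.034
  x0.58 54 y 0.024..0.031 z 0.023..0.042 | top y 0.026..0.031
  x0.60 17 y 0.021..0.025 z 0.022..0.030 | top y 0.021..0.025
```

The roll is lagging at about 70-75°, already past balance, and the yaw is about -8°. I'll yaw a bit more, then ease the grip and lower the bar so it settles flat on its side.

```bash
python3 - <<'E'
from h import *
s=env.read_state();R0=Ro.from_quat(s["tcp_rot"]);b=s["ee_pos"]-.0135*R0.as_matrix()[:,2];print(b)
def q(yaw,dy,dz,rx=0):
    R=Ro.from_euler('x',rx,degrees=True)*Ro.from_euler('z',yaw,degrees=True)*R0;return(*(b+[0,dy,dz]+.0135*R.as_matrix()[:,2]),R)
plan([[q(6,.004,0),q(12,.008,0)],[q(12,.008,-.0035,3),q(12,.008,-.008,6)]])
E
```

```text
[0.47157008 0.07274958 0.05767194]
call
   [0.017, -0.016, 0.017, 0.142, -0.001, -0.141]
   [0.034, -0.033, 0.034, 0.284, -0.003, -0.282]
call
   [-0.012, -0.0, 0.016, 0.012, 0.099, 0.011]
   [-0.029, -0.001, 0.037, 0.024, 0.197, 0.022]
```

Emit:
servo_tool([
  [0.008,-0.008,0.008,0.07,0,-0.07,-1],
  [0.017,-0.016,0.017,0.14,0,-0.14,-1],
  [0.025,-0.025,0.025,0.21,0,-0.21,-1],
  [0.034,-0.033,0.034,0.284,0,-0.28,-1],
  [0.034,-0.033,0.034,0.284,0,-0.28,-1],
])

```text
t: 14.1
ee_pos: [0.4744, 0.0894, 0.0488]
tcp_rot: [0.704, 0.597, 0.292, -0.252]
contact_force: [0.2, -0.2, -0.1]
width: -0.0002
finger_force: 0.0
```

Emit:
servo_tool([
  [0,0,0,0,0,0,-1],
  [-0.006,0,0.008,0.006,0.05,0.005,-1],
  [-0.012,0,0.016,0.012,0.1,0.01,-1],
  [-0.018,0,0.022,0.018,0.14,0.016,-1],
  [-0.023,0,0.03,0.02,0.17,0.02,-1],
  [-0.029,0,0.037,0.024,0.2,0.022,-1],
  [-0.029,0,0.037,0.024,0.2,0.022,-1],
], newtons=25)

```text
t: 14.68
ee_pos: [0.4733, 0.0902, 0.0407]
tcp_rot: [0.691, 0.578, 0.324, -0.289]
contact_force: [0.5, -0.0, -0.8]
width: 0.0002
finger_force: 0.0
```

```bash
python3 -c "
from w import *
amp()"
```

```text
14.6833 [0.473 0.09  0.041] q [-0.527  0.249  2.032  0.831  1.384 -0.741] F [ 0.48  -0.039 -0.753] w 0.00015909721879869395 0.0 a [ 0.113  0.774 -0.623] y [ 0.986 -0.164 -0.025]
top 832
  x0.52 50 y 0.009..0.094 z 0.015..0.100 | top y 0.011..0.091
  x0.54 193 y 0.056..0.107 z 0.029..0.102 | top y 0.062..0.106
  x0.56 213 y 0.053..0.104 z 0.072..0.102 | top y 0.056..0.103
  x0.58 209 y 0.047..0.099 z 0.075..0.102 | top y 0.053..0.098
  x0.60 148 y 0.048..0.094 z 0.071..0.102 | top y 0.048..0.093
side 100
  x0.52 27 y 0.078..0.088 z 0.092..0.096 | top y 0.078..0.087
  x0.54 60 y 0.075..0.106 z 0.084..0.100 | top y 0.076..0.105
```

The amplifier stands on its side (top at z≈0.10), yawed about -11°, with the bar now free of the fingers. I'll retract and measure the handle bar before regripping from the left.

Emit:
servo_tool([
  [0,0,-0.2,0,0,0,-1],
  [0,0,-0.4,0,0,0,-1],
  [0,0,-0.65,0,0,0,-1],
  [0,0,-0.9,0,0,0,0],
  [0.5,0,-0.95,0,0,0,0],
  [0.5,0,-0.95,0,0,0,0],
  [0.5,0,-0.95,0,0,0,0],
  [0.5,0,-0.95,0,0,0,0],
])

```text
t: 15.45
ee_pos: [0.4677, 0.026, 0.1907]
tcp_rot: [0.69, 0.581, 0.324, -0.286]
contact_force: [0.2, 0.1, -0.4]
width: 0.0427
finger_force: 0.0
```

```bash
python3 - <<'E'
from w import *
amp()
T=cams.capture("top");S=cams.capture("side")
for n,c in(("t",T),("s",S)):
    w=cloud(c);im=c["image"].astype(int)
    m=(im.min(-1)>120)&(im.max(-1)-im.min(-1)<40)&(w[...,0]>.42)&(w[...,0]<.535)&(w[...,1]>.02)&(w[...,1]<.17)&(w[...,2]>.012)&(w[...,2]<.12)
    p=w[m];print(n,len(p))
    for lo in np.arange(.43,.53,.01):
        q=p[(p[:,0]>=lo)&(p[:,0]<lo+.01)]
        if len(q): print(" x%.3f"%lo,len(q),"y",np.percentile(q[:,1],[5,50,95]),"z",np.percentile(q[:,2],[5,50,95]))
E
```

```text
15.45 [0.468 0.026 0.191] q [-0.643  0.016  1.946  0.76   1.675 -0.589] F [ 0.174  0.1   -0.415] w 0.042676106557711854 0.0 a [ 0.114  0.771 -0.627] y [ 0.987 -0.162 -0.019]
top 822
  x0.52 51 y 0.071..0.094 z 0.016..0.099 | top y 0.080..0.091
  x0.54 193 y 0.056..0.107 z 0.030..0.102 | top y 0.061..0.106
  x0.56 211 y 0.053..0.104 z 0.070..0.102 | top y 0.056..0.103
  x0.58 205 y 0.047..0.099 z 0.075..0.103 | top y 0.053..0.098
  x0.60 151 y 0.048..0.094 z 0.070..0.103 | top y 0.048..0.093
side 3004
  x0.52 110 y 0.061..0.087 z 0.019..0.097 | top y 0.062..0.087
  x0.54 644 y 0.054..0.103 z 0.017..0.099 | top y 0.058..0.105
  x0.56 365 y 0.048..0.098 z 0.020..0.100 | top y 0.054..0.098
  x0.58 388 y 0.043..0.092 z 0.020..0.100 | top y 0.048..0.094
  x0.60 371 y 0.042..0.086 z 0.018..0.100 | top y 0.043..0.087
  x0.62 304 y 0.037..0.080 z 0.017..0.100 | top y 0.038..0.082
  x0.64 263 y 0.031..0.075 z 0.017..0.100 | top y 0.032..0.077
  x0.66 246 y 0.026..0.071 z 0.018..0.100 | top y 0.028..0.071
  x0.68 187 y 0.021..0.066 z 0.016..0.100 | top y 0.022..0.067
  x0.70 114 y 0.015..0.023 z 0.016..0.088 | top y 0.016..0.023
t 125
 x0.480 12 y [0.094 0.097 0.099] z [0.088 0.092 0.096]
 x0.490 23 y [0.09  0.096 0.099] z [0.014 0.094 0.097]
 x0.500 28 y [0.088 0.094 0.098] z [0.013 0.093 0.096]
 x0.510 23 y [0.085 0.09  0.094] z [0.012 0.093 0.096]
 x0.520 29 y [0.083 0.089 0.091] z [0.013 0.094 0.096]
 x0.530 10 y [0.082 0.086 0.09 ] z [0.048 0.093 0.095]
s 123
 x0.480 20 y [0.092 0.094 0.098] z [0.084 0.091 0.095]
 x0.490 21 y [0.088 0.091 0.097] z [0.013 0.094 0.096]
 x0.500 22 y [0.086 0.09  0.093] z [0.012 0.093 0.095]
 x0.510 24 y [0.083 0.087 0.09 ] z [0.013 0.093 0.095]
 x0.520 23 y [0.081 0.084 0.088] z [0.012 0.092 0.096]
 x0.530 13 y [0.079 0.082 0.085] z [0.012 0.092 0.096]
```

The bar is at (0.483, 0.0975, 0.05) and the yaw is -15°. I'll bring the hand over to the left side.

```bash
python3 - <<'E'
from h import *
from scipy.spatial.transform import Slerp
s=env.read_state();R0=Ro.from_quat(s["tcp_rot"])
x=gl(0,0,0,75,-90,-55,0);R1=Ro.from_euler('z',-15,degrees=True)*x[3]
b=np.array([.483,.0975,.05]);a=R1.as_matrix()[:,2];print("a",a,"n",R1.as_matrix()[:,1])
ang=(R0.inv()*R1).magnitude()*57.3;print("ang",ang)
N=int(np.ceil(ang/29));sl=Slerp([0,1],Ro.concatenate([R0,R1]))
P0=s["ee_pos"];pre=b-.09*a;print("pre",pre)
mid=np.array([.44,.11,.24]);cs=[]
for k in range(1,N+1):
    f=k/N
    p=P0+(mid-P0)*min(1,2*f) if f<=.5 else mid+(pre-mid)*(2*f-1)
    cs.append([(*p,sl(f))])
cs.append([(*(b-.04*a),R1),(*(b+.0165*a),R1)])
plan(cs)
E
```

```text
a [ 0.04521199 -0.83126656 -0.55403229] n [9.98524177e-01 5.43090101e-02 2.22044605e-16]
ang 108.38683995029882
pre [0.47893092 0.17231399 0.09986291]
call
   [0.296, -0.136, 0.097, -0.019, -0.895, -0.12]
call
   [0.315, -0.116, -0.05, -0.019, -0.895, -0.12]
call
   [0.235, 0.097, 0.462, -0.019, -0.895, -0.12]
call
   [0.412, 0.114, 0.309, -0.019, -0.895, -0.12]
call
   [-0.0, 0.0, 0.333, -0.0, 0.0, 0.0]
   [0.0, -0.0, 0.71, -0.0, 0.0, 0.0]
```

Emit:
servo_tool([
  [0.3,-0.136,0.1,0,-0.9,-0.12,0],
  [0.3,-0.136,0.1,0,-0.9,-0.12,0],
  [0.3,-0.136,0.1,0,-0.9,-0.12,0],
  [0.3,-0.136,0.1,0,-0.9,-0.12,0],
  [0.3,-0.136,0.1,0,-0.9,-0.12,0],
])

```text
t: 16.07
ee_pos: [0.4549, 0.0706, 0.2173]
tcp_rot: [0.727, 0.655, 0.161, -0.131]
contact_force: [0.3, 0.6, 1.7]
width: 0.0423
finger_force: 0.0
```

Emit:
servo_tool([
  [0.315,-0.116,-0.05,0,-0.9,-0.12,0],
  [0.315,-0.116,-0.05,0,-0.9,-0.12,0],
  [0.315,-0.116,-0.05,0,-0.9,-0.12,0],
  [0.315,-0.116,-0.05,0,-0.9,-0.12,0],
  [0.315,-0.116,-0.05,0,-0.9,-0.12,0],
])

```text
t: 16.48
ee_pos: [0.4396, 0.113, 0.2399]
tcp_rot: [0.723, 0.69, -0.011, 0.027]
contact_force: [0.2, 1.5, -1.2]
width: 0.0426
finger_force: 0.0
```

Emit:
servo_tool([
  [0,0,0,0,-0.5,-0.06,0],
  [0.05,0.02,0.1,0,-0.9,-0.12,0],
  [0.1,0.04,0.2,0,-0.9,-0.12,0],
  [0.1,0.04,0.2,0,-0.9,-0.12,0],
  [0.1,0.04,0.2,0,-0.9,-0.12,0],
  [0.1,0.04,0.2,0,-0.9,-0.12,0],
])

```text
t: 16.98
ee_pos: [0.4465, 0.123, 0.2072]
tcp_rot: [0.681, 0.686, -0.181, 0.182]
contact_force: [1.2, -0.3, -0.3]
width: 0.0429
finger_force: 0.0
```

```bash
python3 - <<'E'
from h import *
st()
x=gl(0,0,0,75,-90,-55,0);R1=Ro.from_euler('z',-15,degrees=True)*x[3]
b=np.array([.483,.0975,.05]);a=R1.as_matrix()[:,2]
plan([[(*(b-.10*a),R1)],[(*(b-.04*a),R1),(*(b+.0165*a),R1)]])
E
```

```text
16.9833 [0.446 0.123 0.207] q [ 0.504  0.012  1.745 -0.453  1.643  0.524] F [ 1.169 -0.35  -0.312] w 0.04288286942819374 0.0 a [ 0.003 -0.496 -0.868] y [ 1.     0.007 -0.   ]
call
   [0.669, 0.216, 0.399, -0.063, -0.886, -0.067]
call
   [-0.0, 0.0, 0.4, 0.0, 0.0, 0.0]
   [-0.0, -0.0, 0.777, 0.0, 0.0, 0.0]
```

Emit:
servo_tool([
  [0.4,0.12,0,-0.03,-0.4,-0.03,0],
  [0.67,0.216,0.2,-0.06,-0.89,-0.07,0],
  [0.67,0.216,0.4,-0.06,-0.89,-0.07,0],
  [0.67,0.216,0.4,-0.06,-0.89,-0.07,0],
  [0.67,0.216,0.4,-0.06,-0.89,-0.07,0],
  [0.67,0.216,0.4,-0.06,-0.89,-0.07,0],
])

```text
t: 17.48
ee_pos: [0.4777, 0.1774, 0.1017]
tcp_rot: [0.604, 0.639, -0.331, 0.343]
contact_force: [1.1, 0.2, -0.1]
width: 0.0427
finger_force: 0.0
```

Emit:
servo_tool([
  [0,0,0.2,0,0,0,0],
  [0,0,0.4,0,0,0,0],
  [0,0,0.6,0,0,0,0],
  [0,0,0.77,0,0,0,0],
  [0,0,0.77,0,0,0,0],
])

```text
t: 17.9
ee_pos: [0.4864, 0.08, 0.0458]
tcp_rot: [0.61, 0.637, -0.324, 0.343]
contact_force: [-0.7, 0.4, -0.8]
width: 0.0426
finger_force: 0.0
```

```bash
python3 - <<'E'
from w import *
amp()
S=cams.capture("side");cv2.imwrite("pics/g2.png",cv2.resize(S["image"][170:320,220:400,::-1],None,fx=4,fy=4,interpolation=2))
E
```

```text
17.9 [0.486 0.08  0.046] q [ 0.598  0.569  1.644 -0.789  1.585  0.825] F [-0.683  0.352 -0.783] w 0.042644306025094086 0.0 a [ 0.042 -0.831 -0.555] y [0.999 0.046 0.006]
top 843
  x0.52 53 y 0.079..0.117 z 0.063..0.098 | top y 0.082..0.111
  x0.54 197 y 0.056..0.107 z 0.031..0.102 | top y 0.061..0.106
  x0.56 211 y 0.054..0.104 z 0.064..0.102 | top y 0.056..0.103
  x0.58 205 y 0.047..0.099 z 0.074..0.102 | top y 0.053..0.098
  x0.60 152 y 0.048..0.094 z 0.071..0.103 | top y 0.048..0.092
side 3049
  x0.52 119 y 0.062..0.117 z 0.017..0.096 | top y 0.063..0.086
  x0.54 649 y 0.054..0.104 z 0.017..0.100 | top y 0.059..0.104
  x0.56 359 y 0.048..0.097 z 0.019..0.100 | top y 0.054..0.098
  x0.58 384 y 0.043..0.092 z 0.020..0.100 | top y 0.048..0.093
  x0.60 371 y 0.042..0.085 z 0.017..0.100 | top y 0.042..0.087
  x0.62 297 y 0.037..0.081 z 0.018..0.100 | top y 0.037..0.082
  x0.64 269 y 0.031..0.076 z 0.017..0.100 | top y 0.032..0.076
  x0.66 261 y 0.026..0.071 z 0.017..0.100 | top y 0.028..0.072
  x0.68 200 y 0.021..0.066 z 0.017..0.100 | top y 0.023..0.068
  x0.70 116 y 0.015..0.023 z 0.017..0.088 | top y 0.015..0.023
```

Emit:
servo_tool([
  [0,0,0,0,0,0,-1],
  [0,0,0,0,0,0,-1],
  [0,0,0,0,0,0,-1],
  [0,0,0,0,0,0,-1],
  [0,0,0,0,0,0,-1],
], newtons=120)

```text
t: 18.47
ee_pos: [0.4874, 0.0858, 0.0465]
tcp_rot: [0.607, 0.638, -0.323, 0.347]
contact_force: [-0.7, 1.0, 7.2]
width: 0.0064
finger_force: 117.6
```

```bash
python3 - <<'E'
from h import *
st()
s=env.read_state();R0=Ro.from_quat(s["tcp_rot"]);b=s["ee_pos"]-.0175*R0.as_matrix()[:,2];print(b)
def q(yaw,x,y,dz=0):
    R=Ro.from_euler('z',yaw,degrees=True)*R0;return(*(np.array([x,y,b[2]+dz])+.0175*R.as_matrix()[:,2]),R)
x0,y0=b[:2]
plan([[q(8,x0-.002,y0-.017,.003),q(16,x0-.003,y0-.032,.003)],[q(18,x0-.003,y0-.02,.003),q(18,x0-.003,y0-.008,.003)]])
E
```

```text
18.4667 [0.487 0.086 0.047] q [ 0.609  0.575  1.636 -0.792  1.59   0.827] F [-0.731  0.97   7.184] w 0.0063768741333398585 117.57304430007935 a [ 0.05  -0.833 -0.551] y [0.998 0.055 0.008]
[0.486 0.1   0.056]
call
   [-0.078, -0.006, 0.082, -0.223, 0.002, -0.147]
   [-0.131, -0.005, 0.163, -0.445, 0.004, -0.294]
call
   [0.042, 0.03, -0.063, -0.056, 0.001, -0.037]
   [0.084, 0.056, -0.126, -0.056, 0.001, -0.037]
```

Emit:
servo_tool([
  [-0.02,0,0.02,-0.055,0,-0.037,-1],
  [-0.04,0,0.04,-0.11,0,-0.074,-1],
  [-0.06,-0.005,0.06,-0.165,0,-0.11,-1],
  [-0.078,-0.006,0.082,-0.223,0,-0.147,-1],
  [-0.092,-0.006,0.1,-0.28,0,-0.184,-1],
  [-0.105,-0.006,0.122,-0.335,0,-0.22,-1],
  [-0.118,-0.005,0.142,-0.39,0,-0.257,-1],
  [-0.131,-0.005,0.163,-0.445,0,-0.294,-1],
  [-0.131,-0.005,0.163,-0.445,0,-0.294,-1],
])

```text
t: 19.22
ee_pos: [0.4864, 0.0533, 0.0473]
tcp_rot: [0.511, 0.717, -0.273, 0.388]
contact_force: [-0.6, -0.7, -2.2]
width: 0.0063
finger_force: 117.7
```

```bash
python3 -c "
from w import *
amp()"
```

```text
19.2167 [0.486 0.053 0.047] q [ 0.624  0.383  1.912 -0.954  1.382  0.755] F [-0.597 -0.689 -2.227] w 0.006269618230223628 117.73216724395752 a [ 0.277 -0.788 -0.55 ] y [0.944 0.329 0.004]
top 833
  x0.52 46 y 0.058..0.083 z 0.016..0.098 | top y 0.059..0.067
  x0.54 216 y 0.043..0.089 z 0.029..0.102 | top y 0.045..0.088
  x0.56 207 y 0.039..0.089 z 0.078..0.103 | top y 0.041..0.087
  x0.58 202 y 0.038..0.088 z 0.081..0.103 | top y 0.045..0.087
  x0.60 146 y 0.043..0.088 z 0.057..0.103 | top y 0.044..0.088
side 2670
  x0.52 75 y 0.042..0.080 z 0.017..0.097 | top y 0.050..0.065
  x0.54 707 y 0.041..0.085 z 0.017..0.100 | top y 0.042..0.085
  x0.56 316 y 0.036..0.084 z 0.020..0.101 | top y 0.043..0.085
  x0.58 359 y 0.036..0.083 z 0.021..0.100 | top y 0.041..0.084
  x0.60 265 y 0.037..0.083 z 0.018..0.101 | top y 0.041..0.084
  x0.62 254 y 0.039..0.082 z 0.017..0.101 | top y 0.040..0.082
  x0.64 215 y 0.039..0.080 z 0.017..0.100 | top y 0.040..0.081
  x0.66 211 y 0.038..0.080 z 0.019..0.100 | top y 0.039..0.081
  x0.68 170 y 0.038..0.077 z 0.016..0.100 | top y 0.038..0.081
  x0.70 87 y 0.037..0.041 z 0.016..0.087 | top y 0.037..0.040
```

It's straight now (yaw about -1.5°) at y 0.040-0.085. I'll shift it left 28 mm, then roll the remaining 90° as one rigid turn.

```bash
python3 - <<'E'
from h import *
import math
s=env.read_state();R0=Ro.from_quat(s["tcp_rot"]);D=.0175;b=s["ee_pos"]-D*R0.as_matrix()[:,2];print(b)
def q(r,x,y,z,yaw=0):
    R=Ro.from_euler('x',r,degrees=True)*Ro.from_euler('z',yaw,degrees=True)*R0;return(*(np.array([x,y,z])+D*R.as_matrix()[:,2]),R)
x=b[0];y1=b[1]+.028
cs=[[q(0,x,y1,b[2]+.003,2)]]
for A,B in((0,18),(18,36),(36,54),(54,72),(72,90)):
    c=[]
    for k in(1,2,3):
        r=A+(B-A)*k/3;t=math.radians(r)
        z=.05*math.cos(t)+.027*math.sin(t)+(b[2]-.05+.003)*math.cos(t)+.006*math.sin(t)
        c.append(q(r,x,y1+.023*math.cos(t)-.05*math.sin(t)-.023,z,2))
    cs.append(c)
plan(cs)
E
```

```text
[0.48219614 0.06769704 0.05745386]
call
   [0.081, 0.064, -0.158, -0.056, 0.0, -0.037]
call
   [-0.024, -0.01, 0.016, -0.039, 0.187, 0.061]
   [-0.046, -0.02, 0.034, -0.077, 0.373, 0.121]
   [-0.064, -0.031, 0.054, -0.116, 0.56, 0.182]
call
   [-0.021, -0.01, 0.016, -0.039, 0.187, 0.061]
   [-0.04, -0.02, 0.035, -0.077, 0.373, 0.121]
   [-0.055, -0.03, 0.057, -0.116, 0.56, 0.182]
call
   [-0.019, -0.01, 0.019, -0.039, 0.187, 0.061]
   [-0.036, -0.02, 0.04, -0.077, 0.373, 0.121]
   [-0.049, -0.031, 0.064, -0.116, 0.56, 0.182]
call
   [-0.019, -0.011, 0.022, -0.039, 0.187, 0.061]
   [-0.035, -0.022, 0.046, -0.077, 0.373, 0.121]
   [-0.049, -0.034, 0.073, -0.116, 0.56, 0.182]
call
   [-0.02, -0.012, 0.024, -0.039, 0.187, 0.061]
   [-0.038, -0.024, 0.051, -0.077, 0.373, 0.121]
   [-0.054, -0.037, 0.08, -0.116, 0.56, 0.182]
```

The bar looks to sit only about 9 mm inside the tips, so I'll regrip a little deeper before the roll.

Emit:
servo_tool([
  [0,0,0,0,0,0,-0.4],
  [0,0,0,0,0,0,-0.4],
  [0,0,0,0,0,0,-0.4],
  [0,0,0.03,0,0,0,-0.4],
  [0,0,0.06,0,0,0,-0.4],
  [0,0,0.06,0,0,0,-0.4],
  [0,0,0.06,0,0,0,-1],
  [0,0,0.06,0,0,0,-1],
  [0,0,0.06,0,0,0,-1],
  [0,0,0.06,0,0,0,-1],
])

```text
t: 20.15
ee_pos: [0.4901, 0.0464, 0.0433]
tcp_rot: [0.512, 0.716, -0.273, 0.388]
contact_force: [-0.8, -1.6, 0.2]
width: 0.0073
finger_force: 116.9
```

Emit:
servo_tool([
  [0.016,0.013,-0.032,-0.01,0,-0.01,-1],
  [0.032,0.026,-0.064,-0.02,0,-0.015,-1],
  [0.048,0.04,-0.095,-0.03,0,-0.02,-1],
  [0.065,0.05,-0.126,-0.045,0,-0.03,-1],
  [0.081,0.064,-0.158,-0.056,0,-0.037,-1],
  [0.081,0.064,-0.158,-0.056,0,-0.037,-1],
])

```text
t: 20.65
ee_pos: [0.4907, 0.0761, 0.0462]
tcp_rot: [0.498, 0.726, -0.265, 0.393]
contact_force: [-0.4, -0.9, -3.2]
width: 0.0073
finger_force: 117.3
```

```bash
python3 -c "
from w import *
amp()"
```

```text
20.65 [0.491 0.076 0.046] q [ 0.661  0.402  1.889 -0.953  1.384  0.754] F [-0.426 -0.925 -3.187] w 0.007260079025557449 117.34997749328613 a [ 0.306 -0.777 -0.55 ] y [0.932 0.362 0.007]
top 830
  x0.52 61 y 0.089..0.112 z 0.015..0.100 | top y 0.089..0.097
  x0.54 196 y 0.072..0.119 z 0.036..0.104 | top y 0.075..0.117
  x0.56 207 y 0.069..0.118 z 0.082..0.104 | top y 0.072..0.116
  x0.58 206 y 0.067..0.117 z 0.081..0.104 | top y 0.073..0.116
  x0.60 149 y 0.069..0.117 z 0.076..0.104 | top y 0.073..0.115
side 2652
  x0.52 72 y 0.084..0.111 z 0.015..0.098 | top y 0.083..0.094
  x0.54 716 y 0.069..0.114 z 0.017..0.102 | top y 0.071..0.114
  x0.56 310 y 0.065..0.111 z 0.022..0.102 | top y 0.071..0.111
  x0.58 342 y 0.064..0.111 z 0.022..0.101 | top y 0.070..0.113
  x0.60 268 y 0.066..0.110 z 0.019..0.102 | top y 0.069..0.111
  x0.62 252 y 0.068..0.109 z 0.018..0.102 | top y 0.069..0.110
  x0.64 216 y 0.067..0.109 z 0.016..0.101 | top y 0.067..0.110
  x0.66 212 y 0.066..0.106 z 0.018..0.101 | top y 0.066..0.108
  x0.68 162 y 0.065..0.108 z 0.017..0.101 | top y 0.065..0.110
  x0.70 91 y 0.064..0.068 z 0.015..0.087 | top y 0.064..0.068
```

Emit:
servo_tool([
  [-0.012,-0.005,0.008,-0.02,0.093,0.03,-1],
  [-0.024,-0.01,0.016,-0.039,0.187,0.061,-1],
  [-0.035,-0.015,0.025,-0.058,0.28,0.09,-1],
  [-0.046,-0.02,0.034,-0.077,0.373,0.121,-1],
  [-0.055,-0.025,0.044,-0.096,0.466,0.15,-1],
  [-0.064,-0.031,0.054,-0.116,0.56,0.182,-1],
  [-0.064,-0.031,0.054,-0.116,0.56,0.182,-1],
])

```text
t: 21.33
ee_pos: [0.4906, 0.0609, 0.0505]
tcp_rot: [0.555, 0.758, -0.148, 0.31]
contact_force: [-0.3, -0.1, -4.6]
width: 0.0071
finger_force: 117.7
```

Emit:
servo_tool([
  [-0.011,-0.005,0.008,-0.02,0.093,0.03,-1],
  [-0.021,-0.01,0.016,-0.039,0.187,0.061,-1],
  [-0.03,-0.015,0.025,-0.058,0.28,0.09,-1],
  [-0.04,-0.02,0.035,-0.077,0.373,0.121,-1],
  [-0.048,-0.025,0.046,-0.096,0.466,0.15,-1],
  [-0.055,-0.03,0.057,-0.116,0.56,0.182,-1],
  [-0.055,-0.03,0.057,-0.116,0.56,0.182,-1],
])

```text
t: 21.92
ee_pos: [0.4899, 0.048, 0.0478]
tcp_rot: [0.597, 0.772, -0.029, 0.219]
contact_force: [-0.6, 0.2, -5.2]
width: 0.007
finger_force: 117.3
```

```bash
python3 -c "
from w import *
amp()"
```

```text
21.9167 [0.49  0.048 0.048] q [ 0.274 -0.154  2.196 -0.488  0.933  0.28 ] F [-0.59   0.226 -5.177] w 0.007043546856820913 117.25879669189453 a [ 0.303 -0.306 -0.903] y [0.933 0.286 0.216]
top 1459
  x0.52 61 y 0.028..0.086 z 0.029..0.101 | top y 0.028..0.037
  x0.54 360 y 0.014..0.103 z 0.040..0.114 | top y 0.028..0.060
  x0.56 381 y 0.012..0.103 z 0.042..0.114 | top y 0.029..0.058
  x0.58 376 y 0.013..0.103 z 0.039..0.113 | top y 0.028..0.058
  x0.60 273 y 0.014..0.102 z 0.039..0.113 | top y 0.026..0.055
side 1970
  x0.52 113 y 0.025..0.080 z 0.019..0.100 | top y 0.025..0.048
  x0.54 605 y 0.012..0.083 z 0.024..0.112 | top y 0.025..0.054
  x0.56 229 y 0.011..0.055 z 0.022..0.113 | top y 0.027..0.046
  x0.58 246 y 0.011..0.054 z 0.022..0.112 | top y 0.026..0.046
  x0.60 177 y 0.010..0.044 z 0.063..0.111 | top y 0.025..0.044
  x0.62 171 y 0.009..0.044 z 0.060..0.111 | top y 0.025..0.044
  x0.64 153 y 0.008..0.043 z 0.077..0.110 | top y 0.025..0.044
  x0.66 144 y 0.007..0.042 z 0.077..0.109 | top y 0.022..0.041
  x0.68 87 y 0.007..0.031 z 0.076..0.101 | top y 0.012..0.030
  x0.70 35 y 0.005..0.017 z 0.072..0.090 | top y 0.006..0.017
```

Rigid and straight, and well clear of the shelf board (highest point 0.114 m). Continuing the roll.

Emit:
servo_tool([
  [-0.01,-0.005,0.009,-0.02,0.093,0.03,-1],
  [-0.019,-0.01,0.019,-0.039,0.187,0.061,-1],
  [-0.028,-0.015,0.029,-0.058,0.28,0.09,-1],
  [-0.036,-0.02,0.04,-0.077,0.373,0.121,-1],
  [-0.043,-0.025,0.052,-0.096,0.466,0.15,-1],
  [-0.049,-0.031,0.064,-0.116,0.56,0.182,-1],
  [-0.049,-0.031,0.064,-0.116,0.56,0.182,-1],
])

```text
t: 22.6
ee_pos: [0.4901, 0.0376, 0.0405]
tcp_rot: [0.623, 0.767, 0.092, 0.122]
contact_force: [1.7, -0.3, -3.1]
width: 0.0066
finger_force: 117.1
```

Emit:
servo_tool([
  [-0.01,-0.005,0.011,-0.02,0.093,0.03,-1],
  [-0.019,-0.011,0.022,-0.039,0.187,0.061,-1],
  [-0.027,-0.016,0.034,-0.058,0.28,0.09,-1],
  [-0.035,-0.022,0.046,-0.077,0.373,0.121,-1],
  [-0.042,-0.028,0.06,-0.096,0.466,0.15,-1],
  [-0.049,-0.034,0.073,-0.116,0.56,0.182,-1],
  [-0.049,-0.034,0.073,-0.116,0.56,0.182,-1],
])

```text
t: 23.18
ee_pos: [0.4899, 0.0294, 0.0285]
tcp_rot: [0.635, 0.743, 0.21, 0.023]
contact_force: [1.3, -0.8, -2.5]
width: 0.007
finger_force: 117.3
```

```bash
python3 -c "
from w import *
amp()"
```

```text
23.1833 [0.49  0.029 0.028] q [-0.324 -0.196  2.267  0.476  0.918 -0.745] F [ 1.265 -0.826 -2.523] w 0.006956205258708334 117.31736540794373 a [ 0.3    0.283 -0.911] y [0.934 0.106 0.341]
top 1541
  x0.52 71 y -0.016..0.070 z 0.034..0.132 | top y -0.002..0.010
  x0.54 386 y -0.018..0.078 z 0.044..0.086 | top y -0.015..0.028
  x0.56 392 y -0.021..0.078 z 0.055..0.084 | top y -0.017..0.031
  x0.58 381 y -0.021..0.078 z 0.053..0.084 | top y -0.015..0.028
  x0.60 290 y -0.021..0.076 z 0.053..0.083 | top y -0.016..0.033
side 2531
  x0.52 70 y -0.021..0.031 z 0.042..0.073 | top y -0.018..0.024
  x0.54 515 y -0.026..0.040 z 0.030..0.084 | top y -0.019..0.026
  x0.56 250 y -0.027..0.040 z 0.046..0.084 | top y -0.019..0.026
  x0.58 256 y -0.027..0.056 z 0.046..0.083 | top y -0.019..0.026
  x0.60 264 y -0.028..0.066 z 0.046..0.082 | top y -0.020..0.027
  x0.62 248 y -0.027..0.070 z 0.044..0.082 | top y -0.020..0.026
  x0.64 239 y -0.028..0.070 z 0.043..0.081 | top y -0.021..0.024
  x0.66 237 y -0.029..0.069 z 0.042..0.080 | top y -0.022..0.027
  x0.68 219 y -0.030..0.067 z 0.042..0.079 | top y -0.022..0.024
  x0.70 219 y -0.030..0.069 z 0.040..0.079 | top y -0.022..0.022
```

Emit:
servo_tool([
  [-0.01,-0.006,0.012,-0.02,0.093,0.03,-1],
  [-0.02,-0.012,0.024,-0.039,0.187,0.061,-1],
  [-0.029,-0.018,0.037,-0.058,0.28,0.09,-1],
  [-0.038,-0.024,0.051,-0.077,0.373,0.121,-1],
  [-0.046,-0.03,0.065,-0.096,0.466,0.15,-1],
  [-0.054,-0.037,0.08,-0.116,0.56,0.182,-1],
  [-0.054,-0.037,0.08,-0.116,0.56,0.182,-1],
])

```text
t: 23.87
ee_pos: [0.4897, 0.0252, 0.0134]
tcp_rot: [0.631, 0.701, 0.324, -0.077]
contact_force: [-0.2, -0.7, -3.1]
width: 0.007
finger_force: 117.9
```

```bash
python3 - <<'E'
from w import *
amp()
T=cams.capture("top");w=cloud(T)
m=(w[...,0]>.535)&(w[...,0]<.615)&(w[...,1]>-.04)&(w[...,1]<.08)&(w[...,2]>.035)&(w[...,2]<.08)
p=w[m];A=np.c_[p[:,:2],np.ones(len(p))];c=np.linalg.lstsq(A,p[:,2],rcond=None)[0];print("top plane slope x,y deg",np.degrees(c[:2]),"z at .575,.02",c@[.575,.02,1])
E
```

```text
23.8667 [0.49  0.025 0.013] q [-0.555  0.048  2.186  0.778  1.103 -1.096] F [-0.222 -0.654 -3.097] w 0.007012094033003049 117.87142395973206 a [ 0.3    0.551 -0.779] y [ 0.934 -0.005  0.356]
top 1506
  x0.52 85 y -0.031..0.063 z 0.030..0.100 | top y -0.034..0.037
  x0.54 376 y -0.030..0.066 z 0.036..0.060 | top y -0.029..0.064
  x0.56 373 y -0.031..0.066 z 0.042..0.060 | top y -0.030..0.063
  x0.58 370 y -0.031..0.066 z 0.049..0.060 | top y -0.030..0.064
  x0.60 275 y -0.030..0.065 z 0.052..0.059 | top y -0.030..0.064
side 236
  x0.52 31 y -0.033..-0.027 z 0.022..0.036 | top y -0.033..-0.027
  x0.54 78 y -0.035..-0.022 z 0.016..0.038 | top y -0.035..-0.031
  x0.56 71 y -0.035..-0.032 z 0.016..0.042 | top y -0.035..-0.033
  x0.58 41 y -0.036..-0.033 z 0.017..0.034 | top y -0.035..-0.033
top plane slope x,y deg [ 1.639 -0.93 ] z at .575,.02 0.05559928987466863
```

It is nearly flat on its feet, with the front about 4 mm up and y centre ≈0.017. I'll ease it down and watch the force.

```bash
python3 - <<'E'
from h import *
s=env.read_state();R=Ro.from_quat(s["tcp_rot"]);p=s["ee_pos"]
plan([[(*(p+[0,0,-.002]),R),(*(p+[0,0,-.004]),R),(*(p+[.05,-.001,-.002]),R)]])
E
```

```text
call
   [-0.007, -0.005, 0.01, 0.0, 0.0, 0.0]
   [-0.014, -0.01, 0.021, 0.0, 0.0, 0.0]
   [-0.077, 0.306, 0.107, 0.0, 0.0, 0.0]
```

Emit:
servo_tool([
  [-0.003,-0.002,0.005,0,0,0,-1],
  [-0.007,-0.005,0.01,0,0,0,-1],
  [-0.01,-0.007,0.015,0,0,0,-1],
  [-0.01,-0.007,0.015,0,0,0,-1],
])

```text
t: 24.35
ee_pos: [0.4907, 0.0254, 0.0122]
tcp_rot: [0.63, 0.702, 0.325, -0.075]
contact_force: [0.1, 0.0, -2.6]
width: 0.0068
finger_force: 117.8
```

```bash
python3 - <<'E'
from w import *
st()
for n in("top","side"):
    T=cams.capture(n);w=cloud(T)
    m=(w[...,0]>.535)&(w[...,0]<(.615 if n=="top" else .70))&(w[...,1]>-.022)&(w[...,1]<.056)&(w[...,2]>.05)&(w[...,2]<.066)
    p=w[m];A=np.c_[p[:,:2],np.ones(len(p))];c=np.linalg.lstsq(A,p[:,2],rcond=None)[0];print(len(p),"slope x,y deg",np.degrees(c[:2]),"z at .55/.70",c@[.55,.02,1],c@[.70,.02,1])
E
```

```text
24.35 [0.491 0.025 0.012] q [-0.555  0.051  2.187  0.782  1.097 -1.103] F [ 0.052  0.021 -2.643] w 0.0067758863650686525 117.82609820365906 a [ 0.303  0.55  -0.778] y [ 0.933 -0.004  0.361]
1049 slope x,y deg [0.119 0.035] z at .55/.70 0.055264607811592446 0.05557721686153504
0 slope x,y deg [0. 0.] z at .55/.70 0.0 0.0
```

Emit:
servo_tool([
  [-0.005,-0.004,0.008,0,0,0,-1],
  [-0.01,-0.007,0.015,0,0,0,-1],
  [-0.01,-0.007,0.015,0,0,0,-1],
])

```text
t: 24.7
ee_pos: [0.4906, 0.025, 0.0089]
tcp_rot: [0.63, 0.701, 0.325, -0.075]
contact_force: [-0.4, -0.5, -2.9]
width: 0.007
finger_force: 117.8
```

```bash
python3 - <<'E'
from w import *
st()
T=cams.capture("top");w=cloud(T)
m=(w[...,0]>.525)&(w[...,0]<.62)&(w[...,2]>.046)&(w[...,2]<.066)&(w[...,1]>-.06)&(w[...,1]<.09)
L=[];Q=[]
for r in range(190,238):
    k=np.where(m[r])[0]
    if len(k)>30:L.append(w[r,k.min()]);Q.append(w[r,k.max()])
L=np.array(L);Q=np.array(Q);print("yaw",np.degrees(np.polyfit(L[:,0],L[:,1],1)[0]),np.degrees(np.polyfit(Q[:,0],Q[:,1],1)[0]),L.mean(0),Q.mean(0))
for c in (310,330,350): print(c,[ (r,w[r,c].round(3).tolist()) for r in range(228,250,3)])
E
```

```text
24.7 [0.491 0.025 0.009] q [-0.556  0.059  2.187  0.785  1.092 -1.109] F [-0.428 -0.473 -2.95 ] w 0.006999813692213249 117.82447814941406 a [ 0.303  0.55  -0.778] y [ 0.933 -0.005  0.36 ]
yaw -0.27144945937954557 -0.42310473929945264 [0.583 0.065 0.05 ] [ 0.58  -0.032  0.052]
310 [(228, [0.551, 0.102, -0.003]), (231, [0.543, 0.103, -0.001]), (234, [0.536, 0.103, -0.002]), (237, [0.529, 0.103, 0.001]), (240, [0.521, 0.103, -0.002]), (243, [0.514, 0.104, -0.002]), (246, [0.507, 0.104, -0.005]), (249, [0.5, 0.104, -0.001])]
330 [(228, [0.545, 0.06, 0.055]), (231, [0.54, 0.057, 0.033]), (234, [0.533, 0.057, 0.03]), (237, [0.526, 0.058, 0.029]), (240, [0.519, 0.058, 0.031]), (243, [nan, nan, nan]), (246, [0.504, 0.059, 0.032]), (249, [0.497, 0.059, 0.031])]
350 [(228, [0.544, 0.013, 0.051]), (231, [0.541, 0.005, -0.005]), (234, [0.533, 0.006, 0.001]), (237, [0.526, 0.006, 0.0]), (240, [0.519, 0.006, -0.002]), (243, [0.511, 0.006, -0.002]), (246, [0.503, 0.01, 0.024]), (249, [0.496, 0.014, 0.043])]
```

```bash
python3 - <<'E'
from h import *
s=env.read_state();R0=Ro.from_quat(s["tcp_rot"]);D=.0155;b=s["ee_pos"]-D*R0.as_matrix()[:,2]
def q(dx,dz,yaw):
    R=Ro.from_euler('z',yaw,degrees=True)*R0;return(*(b+[dx,-.02*dx,dz]+D*R.as_matrix()[:,2]),R)
plan([[q(0,-.002,0),q(.01,-.002,-.4),q(.02,-.002,-.8),q(.03,-.002,-1.2)],[q(.04,-.002,-1.2)]])
E
```

```text
call
   [-0.007, -0.005, 0.01, 0.0, 0.0, 0.0]
   [-0.021, 0.058, 0.03, -0.007, -0.005, 0.01]
   [-0.036, 0.12, 0.049, -0.014, -0.01, 0.021]
   [-0.05, 0.183, 0.069, -0.021, -0.014, 0.031]
call
   [-0.013, 0.062, 0.02, 0.0, 0.0, 0.0]
```

Emit:
servo_tool([
  [-0.007,-0.005,0.01,0,0,0,-1],
  [-0.014,0.027,0.02,-0.003,-0.003,0.005,-1],
  [-0.021,0.058,0.03,-0.007,-0.005,0.01,-1],
  [-0.028,0.09,0.04,-0.01,-0.008,0.015,-1],
  [-0.036,0.12,0.049,-0.014,-0.01,0.021,-1],
  [-0.043,0.15,0.059,-0.018,-0.012,0.026,-1],
  [-0.05,0.183,0.069,-0.021,-0.014,0.031,-1],
  [-0.05,0.183,0.069,-0.021,-0.014,0.031,-1],
])

```text
t: 25.42
ee_pos: [0.5216, 0.0248, 0.008]
tcp_rot: [0.637, 0.695, 0.326, -0.072]
contact_force: [0.2, 3.5, 4.3]
width: 0.0064
finger_force: 118.7
```

Emit:
servo_tool([
  [-0.004,0.02,0.007,0,0,0,-1],
  [-0.004,0.02,0.007,0,0,0,-1],
])

```text
t: 25.58
ee_pos: [0.5243, 0.0249, 0.0078]
tcp_rot: [0.637, 0.695, 0.326, -0.073]
contact_force: [-3.7, 2.3, 5.5]
width: 0.007
finger_force: 119.6
```

Emit:
servo_tool([
  [-0.003,0.013,0.004,0,0,0,-1],
  [-0.003,0.013,0.004,0,0,0,-1],
])

```text
t: 25.75
ee_pos: [0.5256, 0.025, 0.0076]
tcp_rot: [0.637, 0.695, 0.326, -0.073]
contact_force: [-11.8, -0.8, 11.2]
width: 0.0069
finger_force: 121.5
```

```bash
cat > v.py <<'E'
from w import *
def yaw():
    st()
    T=cams.capture("top");w=cloud(T)
    m=(w[...,0]>.525)&(w[...,0]<.62)&(w[...,2]>.046)&(w[...,2]<.066)&(w[...,1]>-.06)&(w[...,1]<.09)
    L=[];Q=[]
    for r in range(190,238):
        k=np.where(m[r])[0]
        if len(k)>30:L.append(w[r,k.min()]);Q.append(w[r,k.max()])
    L=np.array(L);Q=np.array(Q);print("yaw",np.degrees(np.polyfit(L[:,0],L[:,1],1)[0]),np.degrees(np.polyfit(Q[:,0],Q[:,1],1)[0]),L.mean(0),Q.mean(0),"front x",L[:,0].min(),Q[:,0].min())
    S=cams.capture("side");w=cloud(S);im=S["image"].astype(int)
    wood=(im[...,0]-im[...,2]>50)&(w[...,2]>.012)&(w[...,2]<.023)&(w[...,0]>.72)&(w[...,0]<.80)&(w[...,1]<-.04)&(w[...,1]>-.1)
    p=w[wood];print("rail face x",len(p),np.percentile(p[:,0],[5,50]) if len(p) else "",p.mean(0) if len(p) else "")
E
python3 -c "
from v import *
yaw()"
```

```text
25.75 [0.526 0.025 0.008] q [-0.516  0.134  2.109  0.805  1.063 -1.07 ] F [-11.765  -0.793  11.155] w 0.006873735991174786 121.49626619182527 a [ 0.313  0.546 -0.777] y [ 0.933 -0.023  0.36 ]
yaw -0.48315142103308667 -1.77648520516583 [0.601 0.064 0.05 ] [ 0.598 -0.032  0.053] front x 0.5808803171552959 0.5775331121536894
rail face x 53 [0.78  0.783] [ 0.784 -0.076  0.017]
```

Contact with the rail at about 12 N; the back is at x≈0.783, matching the rail face. Releasing and withdrawing along the fingers.

Emit:
servo_tool([
  [0,0,0,0,0,0,-0.65],
  [0,0,0,0,0,0,-0.6],
  [0,0,0,0,0,0,-0.6],
  [0,0,-0.03,0,0,0,-0.6],
  [0,0,-0.07,0,0,0,-0.6],
  [0,0,-0.12,0,0,0,-0.6],
  [0,0,-0.2,0,0,0,-0.5],
  [0,0,-0.3,0,0,0,-0.5],
  [0,0,-0.5,0,0,0,-0.5],
  [0,0,-0.7,0,0,0,-0.5],
  [0,0,-0.7,0,0,0,-0.5],
], newtons=20)

```text
t: 26.77
ee_pos: [0.4946, -0.0372, 0.0937]
tcp_rot: [0.637, 0.695, 0.326, -0.068]
contact_force: [1.1, -1.0, 1.2]
width: 0.0215
finger_force: 0.0
```

```bash
python3 - <<'E'
from v import *
yaw()
T=cams.capture("top");S=cams.capture("side")
cv2.imwrite("pics/f.png",np.hstack([cv2.resize(S["image"][150:320,200:400,::-1],(500,425),interpolation=2),cv2.resize(T["image"][170:310,175:375,::-1],(300,425*1)[:2],interpolation=2)]))
E
```

```text
26.7667 [ 0.495 -0.037  0.094] q [-0.67  -0.06   2.108  0.706  1.284 -1.031] F [ 1.12  -0.971  1.197] w 0.021452902367666265 0.0 a [ 0.321  0.54  -0.778] y [ 0.93  -0.025  0.366]
yaw -2.555193047652735 0.4010036869044408 [0.601 0.064 0.051] [ 0.598 -0.032  0.052] front x 0.5805135874614026 0.5776729657709966
rail face x 58 [0.78  0.783] [ 0.784 -0.07   0.017]
```

View pics/f.png

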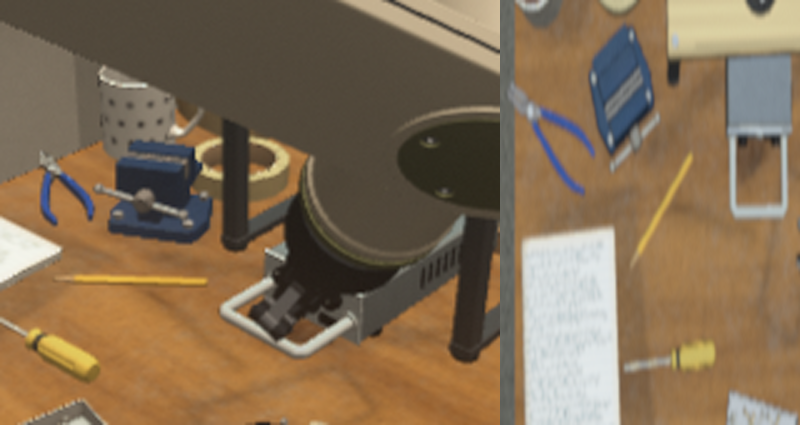

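The amplifier is on its feet, front to the robot, with the screwdriver (lower right) and cutters (left) undisturbed. I'll retreat further, check the gap at the rail and sign off.

Emit:
servo_tool([
  [0,0,-0.25,0,0,0,-0.5],
  [0,0,-0.5,0,0,0,-0.5],
  [0,-0.3,-0.7,0,0,0,-0.5],
  [0,-0.5,-0.7,0,0,0,-0.5],
  [0,-0.5,-0.7,0,0,0,-0.5],
  [0,-0.5,-0.7,0,0,0,-0.5],
])

```text
t: 27.47
ee_pos: [0.3885, -0.0874, 0.1418]
tcp_rot: [0.638, 0.693, 0.326, -0.073]
contact_force: [-0.1, 0.7, -0.1]
width: 0.0214
finger_force: 0.0
```

```bash
python3 - <<'E'
from v import *
yaw()
S=cams.capture("side");w=cloud(S);im=S["image"].astype(int)
m=(im.max(-1)-im.min(-1)<35)&(w[...,2]>.025)&(w[...,2]<.058)&(w[...,0]>.60)&(w[...,0]<.81)&(w[...,1]<.07)&(w[...,1]>-.045)
p=w[m];print(len(p),"amp back x",np.percentile(p[:,0],[90,97,99,99.8]) if len(p) else "")
E
```

```text
27.4667 [ 0.388 -0.087  0.142] q [-0.938 -0.293  2.211  0.614  1.545 -1.139] F [-0.12   0.749 -0.145] w 0.021415858299072398 0.0 a [ 0.315  0.545 -0.777] y [ 0.933 -0.028  0.359]
yaw -1.2507843712137885 -0.3949968049145068 [0.601 0.064 0.052] [ 0.598 -0.032  0.052] front x 0.5804108627130342 0.5780567579425201
rail face x 26 [0.78  0.783] [ 0.784 -0.083  0.016]
186 amp back x [0.705 0.713 0.714 0.716]
```

```bash
python3 - <<'E'
from h import *
s=env.read_state();R=Ro.from_quat(s["tcp_rot"]);p=s["ee_pos"]
plan([[(*(p+[-.02,.0,.12]),R)],[(*(p+[-.05,.14,.14]),R)],[(*(p+[-.08,.28,.14]),R)]])
E
```

```text
call
   [0.436, 0.164, -0.664, 0.0, 0.0, 0.0]
call
   [0.887, -0.161, 0.342, 0.0, 0.0, 0.0]
call
   [0.818, -0.209, 0.445, 0.0, 0.0, 0.0]
```

Emit:
servo_tool([
  [0.44,0.16,-0.66,0,0,0,-0.5],
  [0.44,0.16,-0.66,0,0,0,-0.5],
  [0.44,0.16,-0.66,0,0,0,-0.5],
  [0.44,0.16,-0.66,0,0,0,-0.5],
])

```text
t: 27.95
ee_pos: [0.3716, -0.0887, 0.2704]
tcp_rot: [0.636, 0.697, 0.325, -0.067]
contact_force: [0.9, -0.5, -0.2]
width: 0.0215
finger_force: 0.0
```

Emit:
servo_tool([
  [0.89,-0.16,0.34,0,0,0,-0.5],
  [0.89,-0.16,0.34,0,0,0,-0.5],
  [0.89,-0.16,0.34,0,0,0,-0.5],
  [0.89,-0.16,0.34,0,0,0,-0.5],
  [0.89,-0.16,0.34,0,0,0,-0.5],
])

```text
t: 28.37
ee_pos: [0.3434, 0.0536, 0.2834]
tcp_rot: [0.635, 0.696, 0.326, -0.077]
contact_force: [-0.5, -0.8, -0.4]
width: 0.0214
finger_force: 0.0
```

Emit:
servo_tool([
  [0.82,-0.2,0.4,0,0,0,-0.5],
  [0.82,-0.2,0.4,0,0,0,-0.5],
  [0.82,-0.2,0.4,0,0,0,-0.5],
  [0.82,-0.2,0.4,0,0,0,-0.5],
  [0.82,-0.2,0.4,0,0,0,-0.5],
])

```text
t: 28.78
ee_pos: [0.3729, 0.1757, 0.2933]
tcp_rot: [0.632, 0.702, 0.316, -0.089]
contact_force: [-0.2, -0.2, 0.6]
width: 0.0213
finger_force: 0.0
```

```bash
python3 - <<'E'
from v import *
st()
S=cams.capture("side");w=cloud(S);im=S["image"].astype(int)
g=(im.max(-1)-im.min(-1)<35)&(w[...,2]>.02)&(w[...,2]<.06)&(w[...,0]>.56)&(w[...,0]<.81)&(w[...,1]<.07)&(w[...,1]>-.045)
p=w[g];print(len(p),"amp x",np.percentile(p[:,0],[1,3,90,97,99,99.8]))
for r in range(240,290,4):
    k=np.where(g[r])[0]
    if len(k): print(r,k.min(),k.max(),w[r,k.max()],[ (w[r,c].round(3).tolist(),im[r,c].tolist()) for c in range(k.max()+1,k.max()+5)])
E
```

```text
28.7833 [0.373 0.176 0.293] q [-0.287 -0.89   2.298  0.657  1.593 -0.327] F [-0.151 -0.152  0.553] w 0.021258721010805382 0.0 a [ 0.275  0.556 -0.785] y [0.944 0.001 0.331]
3130 amp x [0.566 0.569 0.727 0.754 0.764 0.773]
240 325 398 [ 0.771 -0.039  0.036] [([0.777, -0.038, 0.033], [115, 100, 77]), ([0.791, -0.033, 0.025], [205, 168, 114]), ([0.795, -0.034, 0.024], [221, 182, 122]), ([0.795, -0.037, 0.025], [222, 183, 123])]
244 318 398 [ 0.773 -0.039  0.025] [([0.783, -0.036, 0.02], [89, 71, 53]), ([0.782, -0.039, 0.022], [92, 68, 45]), ([0.783, -0.041, 0.022], [95, 70, 47]), ([0.781, -0.045, 0.024], [106, 80, 52])]
248 311 384 [ 0.717 -0.037  0.039] [([0.625, -0.09, 0.101], [50, 44, 37]), ([0.626, -0.091, 0.101], [52, 46, 39]), ([0.623, -0.095, 0.103], [52, 45, 38]), ([0.625, -0.096, 0.103], [52, 46, 38])]
252 306 383 [ 0.714 -0.037  0.03 ] [([0.627, -0.088, 0.09], [49, 43, 35]), ([0.626, -0.09, 0.092], [51, 44, 37]), ([0.627, -0.092, 0.092], [51, 45, 38]), ([0.625, -0.095, 0.094], [52, 44, 38])]
256 306 383 [ 0.714 -0.038  0.02 ] [([0.625, -0.09, 0.083], [57, 50, 43]), ([0.625, -0
[... 579 characters left out ...]
.657, -0.037, 0.017], [79, 74, 67]), ([0.662, -0.036, 0.014], [80, 75, 68]), ([0.664, -0.037, 0.014], [90, 78, 64])]
272 322 358 [ 0.627 -0.035  0.021] [([0.63, -0.035, 0.02], [79, 74, 66]), ([0.633, -0.036, 0.018], [79, 74, 66]), ([0.637, -0.036, 0.017], [79, 75, 66]), ([0.642, -0.035, 0.014], [79, 74, 66])]
276 329 353 [ 0.609 -0.035  0.02 ] [([0.612, -0.036, 0.019], [77, 73, 65]), ([0.616, -0.035, 0.017], [78, 74, 65]), ([0.619, -0.036, 0.015], [78, 73, 65]), ([0.624, -0.035, 0.013], [77, 73, 65])]
280 333 347 [ 0.59  -0.035  0.021] [([0.593, -0.035, 0.019], [77, 72, 64]), ([0.595, -0.036, 0.019], [76, 71, 63]), ([0.6, -0.035, 0.015], [77, 72, 64]), ([0.602, -0.036, 0.014], [77, 73, 64])]
```

Emit:
servo_tool([
  [0,0.3,0.1,0,0,0,-0.5],
  [0,0.4,0.15,0,0,0,-0.5],
  [0,0.4,0.15,0,0,0,-0.5],
  [0,0.4,0.15,0,0,0,-0.5],
])

```text
t: 29.17
ee_pos: [0.4357, 0.1861, 0.2936]
tcp_rot: [0.633, 0.701, 0.315, -0.09]
contact_force: [-0.5, -0.3, 0.5]
width: 0.0211
finger_force: 0.0
```

```bash
python3 - <<'E'
from h import *
from bench import job
st();print(job.sign_off())
E
```

```text
29.1667 [0.436 0.186 0.294] q [-0.202 -0.649  2.166  0.647  1.457 -0.323] F [-0.536 -0.32   0.499] w 0.021115835670693535 0.0 a [ 0.272  0.555 -0.786] y [ 0.945 -0.     0.327]
the job is handed in; nothing more can be done
None
```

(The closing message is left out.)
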